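Set a casting clamp's gap with a feeler blade

ROBOT

A 6-joint arm with a two-finger parallel gripper is mounted at the origin on a cart in front of the work surface, level with it; the furniture and walls round the work are solid. World frame = base frame: x ahead of the robot, y to its left, z up, the work surface at z = 0. Lengths are in m, angles in rad, forces in N, time in s.
With the tool pointing down it reaches from about 0.25 to 0.775 m from the base axis. Payload 4 kg.
Tool frame: the origin (TCP) lies midway between the tips of the shut fingers; the grasp point (between the pads) lies 19 mm behind it; z points along the fingers, x is the direction in which the jaws open and shut, and the axes are right-handed (so a half turn about z gives the same grasp; the last joint's range is limited). The gripper opens to 94 mm and grips with 3 to 60 N. Pads are 16 mm wide; open, the fingers measure 119 mm over their backs; the gripper's body (75 mm by 177 mm) begins 78 mm behind the grasp point.
Start: joints at [1.164, 0.087, 1.371, -0, 1.684, -0.103], TCP at [0.165, 0.525, 0.206] pointing down, gripper open.
Joint ranges: [-3.1, 3.1], [-0.76, 2.03], [0.27, 2.55], [-1.08, 4.22], [0.17, 2.65], [-2.57, 2.57]. Speed limits (rad/s): [2.79, 2.79, 3.14, 3.14, 3.14, 3.14].

INTERFACE

Orientations are given as [roll, pitch, yaw] about the fixed x, y, z axes, in that order (R = Rz(yaw) Ry(pitch) Rx(roll)).
In Python, from bench import * gives the robot as it stands.
- The arm moves only by the tool send_rows, never from a script. Its argument "rows" is one flat list of numbers, 7 for each row, row after row: the shift along the world's x, y, z in mm, then the turn, a rotation vector about the world's x, y, z in degrees, then the opening, from 0 (shut) to 1 (fully open). A call has exactly 8 rows; each row shifts and turns the commanded pose from where the row before left it; what a row does not reach is not made up. A row lasts 1/8 s, in which the tool goes at most 62.5 mm and 10.7 degrees, less where a joint would pass 70% of its speed; a pose out of reach is approached as far as the arm can. A call is refused whole if a number of a shift passes 62.5 or a number of a turn 10.7, either way. A call with a gripper value outside its range is refused whole. The fingers move at their own pace and stop on an object; the grip force is fixed at half the most. Time passes only in rows, so rows that do not move let the fingers close, or fill a call up. It gives the time, the measured TCP pose, the force and the opening at its end, in the units of the state.
- get_obs(): the state, without advancing time (a new reading comes with each control period).
- snapshot(name): name is "scene" or "side" or "wrist"; returns a dict with "color" (480x640x3 uint8, red, green, blue), "intrinsics" (3x3 intrinsics, pixels), "rvec" (rotation vector, rad) and "tvec" (3), from world to camera coordinates, as OpenCV has them; the wrist camera has in their place "T_tool_cam" (4x4, takes a point from camera to tool coordinates, whose origin is the TCP and whose axes are the tool frame's). Camera axes: x right, y down, z forward; pixel columns grow to the right and rows downward; lengths in m; the calibration is good to about 2 mm. The wrist camera is an equidistant fisheye: a pixel r from the principal point sees the ray r / f radians off the axis. A picture is of the moment at which its call begins: read the wrist's pose just before it. There is no depth.
- close_job(): hands the job in, once; it reports no verdict.
The state is a dict: "time": time; "joint_positions": joint angles; "qvel": joint speeds; "joint_torque": joint torques, N m; "tool_pos": TCP position; "ee_rot": TCP orientation; "wrist_force": force on the tool from outside, world axes, zero at the start; "wrist_torque": the same for the moment, N m; "width": finger opening in m.
Only numpy, scipy, OpenCV 4.12 (cv2) and the standard library are available. Lean on these libraries where they do the work, as an engineer would, in place of code of your own. Each camera call takes 0.05 s, during which the arm holds its last target.

TASK

Set the gap of the casting clamp with the feeler blade: take the blade from its holder, slide it down into the clamp's gap to the base and let go, then push the sliding jaw gently by its rear tab until the blade stays lightly nipped, upright between jaw and backing plate. Take hold of the grip again and draw the blade straight up out of the gap, feeling that it drags (if it comes out slack, set the jaw again), and stand it back fully down in its holder. Never force the blade or the clamp, and leave everything else on the trolley undisturbed.

Things in the scene. Friction and masses are not known exactly. Their poses are not given: they have to be found in the camera images.
- stand: Casting clamp, fixed: aluminium base x -145 to 61 mm, 74 wide (y), top z 12 mm = the gap's floor. Origin on trolley top; x is the way the jaw closes (robot's left within 25 deg). The steel backing plate (12 thick, 40 wide, top z 54) is screwed fast with its inner face anywhere from x 2 to 11 mm: where is not told. The gap is open above and at its sides. End block x -143 to -131, top z 30.
- jaw: Sliding jaw: moves along the stand's x, up to 20 mm, rubs with a steady 4 N (5 at 10 mm/s), stays where left. Origin under its face at trolley height, axes as the stand's. Face plate 10 mm thick, 40 wide, top z 54 mm. Starts with the gap 10 to 21 mm open. A steady, slow push of 8 to 15 N on the tab, the blade between, nips it for good; over 25 N on the tab or 20 N on the blade is forcing it.
- jaw_face (a point): centre of the jaw's face, 34 mm above the trolley top, at x -10 to -8 mm of the stand at the start; the gap lies on its +x side. Above z 46 mm jaw and backing plate are bevelled, so that the mouth of the gap is 3.5 mm wider on each side at the top
- jaw_tab (a point): centre of the rear face of the jaw's upright grey push tab, 50 mm above the trolley, 87 mm behind the jaw face; push it toward the stand's +x. Tab 10 mm thick (x), 40 wide (y), top at z 64 mm; the carriage below it ends at the same rear face and is 66 mm wide, z 13 to 31 mm.
- blade: Feeler gauge, 80 g, upright in the holder: steel blade 5 mm thick (x), 24 wide (y), lowest 4 mm narrowed to 3 x 20; on it a ribbed black grip block 14 (x) by 32 mm (y), 48 to 90 mm above the foot. Origin at the foot's centre, z up. In the gap its x lies along the stand's x (either way round). Gripped across its 32 mm width (fingers closing along y) it does not push the jaw open.
- blade_foot (a point): centre of the blade's foot (the blade's origin)
- holder: White holder block, fixed, 48 (x) x 64 (y) x 42 mm high, with an upright slot 10 mm (x) by 28 mm (y) in the middle of its top, mouth bevelled 3 mm; slot floor 4 mm above the trolley. Origin at the centre of its underside. The blade starts upright in the middle of the slot, its x along the holder's x, its foot on the slot floor. Holder and clamp may swap sides.
- reagent_bottle: bystander: one-litre white bottle with black cap, to be left where it stands
- wash_bottle_amber: bystander: amber wash bottle, to be left where it stands
- coplin_jar: bystander: glass staining jar, to be left where it stands
- dropper_bottle_2: bystander: dropper bottle, to be left where it stands
- carton_tr_1: bystander: white carton, to be left where it stands
- strip_pot: bystander: small pot with black cap, to be left where it stands
- coverslip_box: bystander: blue-lidded coverslip box 52x52x23 mm, to be left where it stands
- petri_dish: bystander: petri dish, to be left where it stands
- bench_timer: bystander: bench timer, to be left where it stands
- pencil: bystander: pencil, to be left where it stands
There are look-alikes about, which are no part of the job. Of the things that look like the blade, take the one that is farthest from the robot's base at the start.

How it is judged:
On the way, in this order (a step that is already met when the one before it is completed fails the run):
1. the blade is slid down into the clamp's gap, its foot within 5 mm of the base (y of blade_foot in the frame of stand between -0.012 and 0.012 m and x of blade_foot in the frame of jaw between 0 and 0.022 m and z of blade_foot in the frame of stand below 0.017 m), for 0.1 s.
2. the blade, let go, stands upright and nipped (over 0.5 N) by the jaw, which the fingers no longer touch (all of step 1 and angle between blade's own z axis and vertical below 0.03 rad and contact force between blade and jaw above 0.5 N and contact force between the fingers and blade below 0.1 N and contact force between the fingers and jaw below 0.1 N), for 0.3 s.
3. the held blade drags in the clamp (over 1.5 N of contact, both sides added) while it is drawn up, its foot more than 6 mm above the base (y of blade_foot in the frame of stand between -0.012 and 0.012 m and x of blade_foot in the frame of jaw between 0 and 0.022 m and z of blade_foot in the frame of stand above 0.018 m and contact force between blade and stand above 1.5 N and contact force between the fingers and blade above 1 N), for 0.1 s.
At the end, for the whole second after the job is handed in: The blade stands released, upright (within 11 degrees) and at rest in the holder's slot, its foot within 5 mm of the slot floor (x of blade_foot in the frame of holder between -0.006 and 0.006 m and y of blade_foot in the frame of holder between -0.006 and 0.006 m and z of blade_foot in the frame of holder below 0.009 m and angle between blade's own z axis and vertical below 0.2 rad and linear speed of blade below 0.02 m/s); the robot touches nothing.
It fails at once if jaw and blade press on each other with more than 20 N, or the blade on the whole clamp, all sides added, with more than 45 N (contact force between blade and jaw above 20 N or contact force between blade and stand above 45 N).
It fails at once if the robot presses on the clamp with more than 25 N (contact force between any of the fingers, the arm and stand above 25 N).
It fails at once if a bystander is moved by more than 20 mm or tipped over (distance of any of reagent_bottle, wash_bottle_amber, coplin_jar, dropper_bottle_2, carton_tr_1, strip_pot, coverslip_box, petri_dish, bench_timer, pencil from where it was at the start of the episode above 0.02 m or angle between any of reagent_bottle, wash_bottle_amber, coplin_jar, dropper_bottle_2, carton_tr_1, strip_pot, coverslip_box, petri_dish, bench_timer's own z axis and vertical above 0.5 rad).
It also fails if it takes over 69 s, if anything falls off the work surface, if the arm or the gripper's body presses on something with over 40 N, if the wrist force passes 120 N, or if a joint passes its speed limit or range.

## Working session

There is one attempt and no reset: what is moved stays moved. The work goes in short steps, Python scripts to look and compute and a tool call to move; the robot and the scene stay as the last step left them, time stands still between calls to the robot, and variables do not carry over. Pictures are saved under pics/ and viewed, and the job is handed in when it is done.

Besides the shell and the picture viewer there is one more tool, called after "Request:" as name(argument=value, ...) on one line, values as JSON. send_rows: Moves the arm, as the interface text tells. Its arguments: {"type":"object","properties":{"rows":{"type":"array","items":{"type":"number"}}},"required":["rows"]}

```bash
ls; mkdir -p pics
cat > h.py <<'E'
from bench import *
import numpy as np, cv2
def save(name,fn):
    o=get_obs(); s=snapshot(name); cv2.imwrite('pics/'+fn,s['color'][:,:,::-1]); 
    np.savez('pics/'+fn[:-4]+'.npz',tp=o['tool_pos'],er=o['ee_rot'],**{k:v for k,v in s.items()})
    return s
E
python3 - <<'E'
from h import *
o=get_obs(); print(o)
for n in ['scene','side','wrist']:
    s=save(n,n+'0.png'); print(n,[ (k,np.round(v,4).tolist()) for k,v in s.items() if k!='color'])
print(get_obs()['time'])
E
```

```text
pics
{'time': 0.0, 'joint_positions': array([ 1.16393603e+00,  8.79365528e-02,  1.37221763e+00, -4.49258780e-06,
        1.68360921e+00, -1.03096831e-01]), 'qvel': array([-0.00161312,  0.00044593, -0.00014672, -0.00124341,  0.000929  ,
        0.00100874]), 'joint_torque': array([-4.46331596e-04, -3.40200126e+01, -3.02416384e+01,  7.17980554e-02,
        3.36147076e-02, -2.33344517e-04]), 'tool_pos': array([0.16430071, 0.52431716, 0.20433285]), 'ee_rot': array([-3.14137370e+00,  2.15966378e-03,  1.26703260e+00]), 'wrist_force': array([ 0.2567951 ,  0.06288528, -0.76743203]), 'wrist_torque': array([-0.01623266,  0.03927363, -0.00563584]), 'width': 0.09394922228602627}
scene [('intrinsics', [[443.1819, 0.0, 327.0512], [0.0, 443.1819, 236.7685], [0.0, 0.0, 1.0]]), ('rvec', [2.0033, -0.9608, 0.5093]), ('tvec', [-0.2942, 0.2855, 0.5618])]
side [('intrinsics', [[471.0353, 0.0, 314.6846], [0.0, 471.0353, 235.6713], [0.0, 0.0, 1.0]]), ('rvec', [0.1138, -2.7169, 1.4657]), ('tvec', [0.5186, 0.0785, 0.9626])]
wrist [('intrinsics', [[371.6483, 0.0, 323.6275], [0.0, 371.6483, 228.4947], [0.0, 0.0, 1.0]]), ('T_tool_cam', [[1.0, 0.0004, -0.0002, -0.0004], [-0.0003, 0.9601, 0.2796, -0.0814], [0.0003, -0.2796, 0.9601, -0.1799], [0.0, 0.0, 0.0, 1.0]])]
0.15
```

View pics/scene0.png

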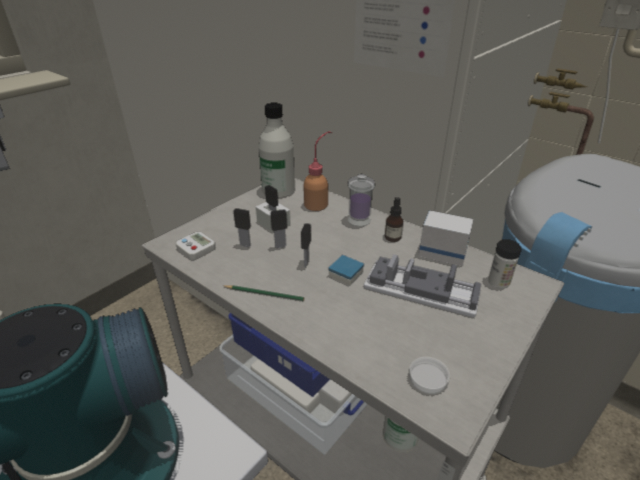

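View pics/side0.png

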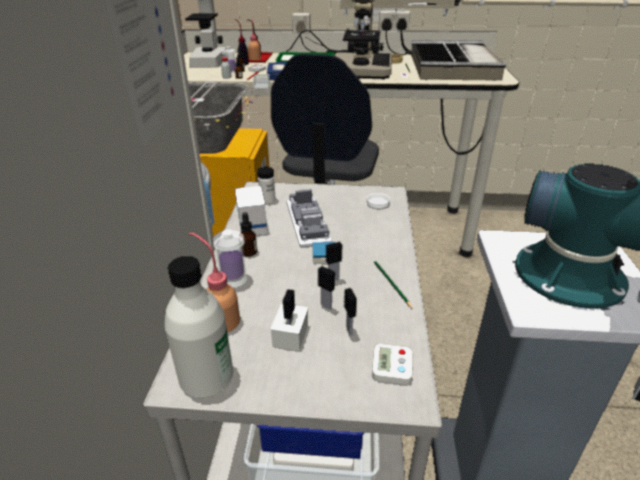

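View pics/wrist0.png

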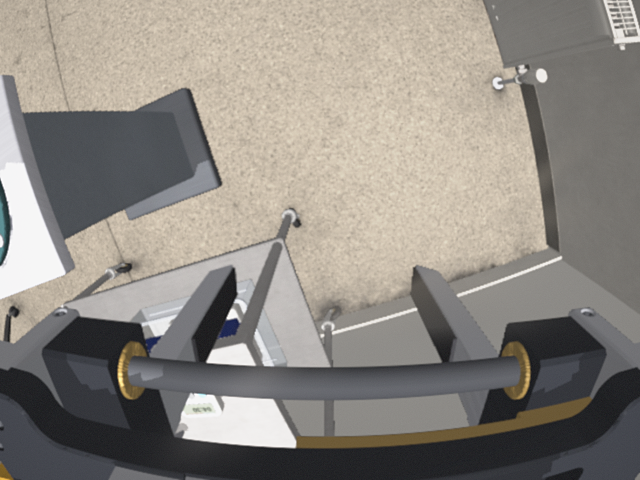

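```bash
cat >> h.py <<'E'
def load(fn): return dict(np.load('pics/'+fn+'.npz'))
def cam(s):
    """R,t world->cam"""
    from scipy.spatial.transform import Rotation as Ro
    if 'rvec' in s:
        return cv2.Rodrigues(s['rvec'])[0], s['tvec'].reshape(3)
    Rt=Ro.from_euler('xyz',s['er']).as_matrix(); T=s['T_tool_cam']
    R=Rt@T[:3,:3]; p=Rt@T[:3,3]+s['tp']
    return R.T,-R.T@p
def ray(s,uv):
    R,t=cam(s);K=s['intrinsics']; x=(uv[0]-K[0,2])/K[0,0]; y=(uv[1]-K[1,2])/K[1,1]
    if 'rvec' in s: d=np.array([x,y,1])
    else:
        r=np.hypot(x,y); d=np.array([np.sin(r)*x/r,np.sin(r)*y/r,np.cos(r)]) if r>1e-9 else np.array([0,0,1.])
    d=R.T@d; return -R.T@t, d/np.linalg.norm(d)
def onz(s,uv,z):
    c,d=ray(s,uv); return c+d*(z-c[2])/d[2]
def tri(obs):
    A=np.zeros((3,3));b=np.zeros(3)
    for s,uv in obs:
        c,d=ray(s,uv);P=np.eye(3)-np.outer(d,d);A+=P;b+=P@c
    x=np.linalg.solve(A,b); return x,[np.linalg.norm((np.eye(3)-np.outer(d,d))@(x-c)) for c,d in [ray(s,uv) for s,uv in obs]]
def proj(s,X):
    R,t=cam(s);K=s['intrinsics'];p=R@np.asarray(X,float)+t
    if 'rvec' in s: return np.array([K[0,0]*p[0]/p[2]+K[0,2],K[1,1]*p[1]/p[2]+K[1,2]])
    th=np.arctan2(np.hypot(p[0],p[1]),p[2]);h=np.hypot(p[0],p[1])
    return np.array([K[0,0]*th*p[0]/h+K[0,2],K[1,1]*th*p[1]/h+K[1,2]])
def crop(fn,x0,y0,x1,y1,k,out):
    im=cv2.imread('pics/'+fn); cv2.imwrite('pics/'+out,cv2.resize(im[y0:y1,x0:x1],None,fx=k,fy=k,interpolation=cv2.INTER_CUBIC))
E
python3 - <<'E'
from h import *
crop('scene0.png',225,170,335,280,5,'c1.png')
crop('scene0.png',355,235,495,325,5,'c2.png')
crop('side0.png',265,180,365,350,3.5,'c3.png')
s=load('scene0');d=load('side0')
for n,a in [('hold',(272,196)),('b1',(243,219)),('b2',(279,221)),('b3',(306,236))]: print(n,onz(s,a,.075))
for n,a in [('hold',(289,303)),('b1',(350,303)),('b2',(326,280)),('b3',(334,252))]: print(n,onz(d,a,.075))
E
```

```text
hold [0.5395547  0.20983805 0.075     ]
b1 [0.43498362 0.1889144  0.075     ]
b2 [0.47531473 0.12718997 0.075     ]
b3 [0.46920113 0.05022496 0.075     ]
hold [0.54351951 0.21591843 0.075     ]
b1 [0.44216158 0.2080879  0.075     ]
b2 [0.48624222 0.15023683 0.075     ]
b3 [0.47686707 0.06330937 0.075     ]
```

View pics/c1.png

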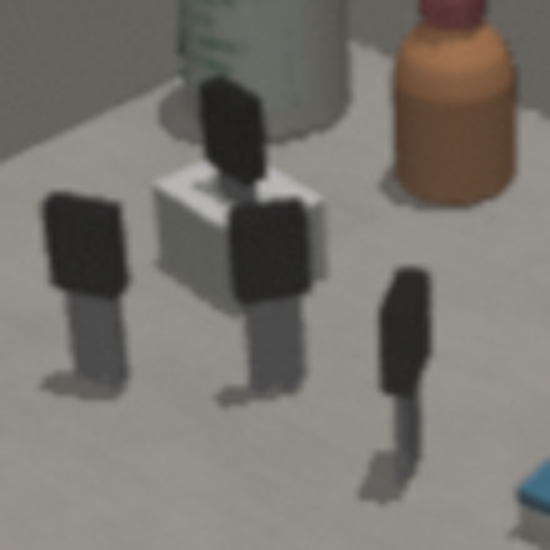

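View pics/c2.png

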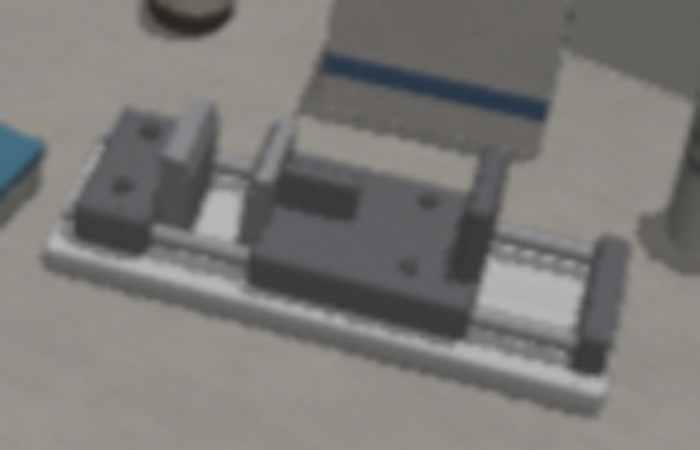

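View pics/c3.png

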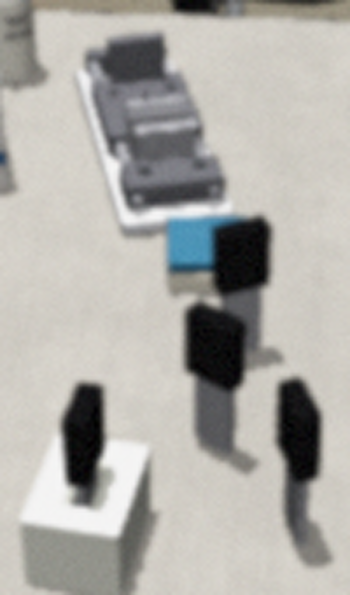

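Run:
```python
from h import *
s=load('scene0');d=load('side0')
# crop c1: px=225+u/5
P=lambda u,v:(225+u/5,170+v/5); Q=lambda u,v:(265+u/3.5,180+v/3.5); C=lambda u,v:(355+u/5,235+v/5)
print('holder top scene',[onz(s,P(*p),.042).round(4).tolist() for p in [(155,185),(205,160),(327,205),(240,250)]])
print('holder top side',[onz(d,Q(*p),.042).round(4).tolist() for p in [(55,440),(152,447),(120,535),(25,518)]])
print('grip top s',[onz(s,P(*p),.094).round(4).tolist() for p in [(203,80),(215,76),(265,105),(252,112)]])
print('grip top side',[onz(d,Q(*p),.094).round(4).tolist() for p in [(78,388),(100,386),(68,420),(92,425)]])
print('bottle', onz(s,(277,192),0), onz(d,(205,375),0), 'amber',onz(s,(316,205),0),onz(d,(225,325),0))
print('cap', onz(s,(274,110),.2), tri([(s,(274,106)),(d,(186,268))]), 'amb', tri([(s,(316,168)),(d,(217,281))]))
print('coplin',onz(s,(360,222),0),'carton',onz(s,(443,260),0),'drop',onz(s,(394,238),0),'strip',onz(s,(502,285),0),'box',onz(s,(347,270),.023),'timer',onz(s,(196,244),.015),'petri',onz(s,(428,378),0))
print('pencil',onz(s,(228,288),0),onz(s,(303,297),0))
print('base corners scene',[onz(s,C(*p),.012).round(4).tolist() for p in [(45,245),(100,150),(605,390)]],'side',[onz(d,Q(*p),.012).round(4).tolist() for p in [(125,222),(230,200),(78,70)]])
```

```text
holder top scene [[0.5214, 0.2453, 0.042], [0.5515, 0.2438, 0.042], [0.5574, 0.1734, 0.042], [0.5063, 0.1773, 0.042]]
holder top side [[0.5635, 0.1871, 0.042], [0.5143, 0.1885, 0.042], [0.5232, 0.2504, 0.042], [0.5695, 0.2428, 0.042]]
grip top s [[0.5392, 0.2273, 0.094], [0.5452, 0.2259, 0.094], [0.5399, 0.1905, 0.094], [0.5319, 0.1905, 0.094]]
grip top side [[0.5468, 0.2075, 0.094], [0.5365, 0.2052, 0.094], [0.5482, 0.2306, 0.094], [0.5367, 0.2332, 0.094]]
bottle [0.65505497 0.31216484 0.        ] [0.66924725 0.31375593 0.        ] amber [0.66782191 0.19184466 0.        ] [0.66538196 0.1996784  0.        ]
cap [0.68958057 0.33880218 0.2       ] (array([0.66532729, 0.31542668, 0.21883082]), [np.float64(0.002321273726773763), np.float64(0.0023212737267739115)]) amb (array([0.67017164, 0.19359487, 0.09745804]), [np.float64(0.0012444823286103346), np.float64(0.0012444823286102316)])
coplin [0.67260377 0.06309092 0.        ] carton [ 0.66167652 -0.15261167  0.        ] drop [ 0.66636526 -0.0325466   0.        ] strip [ 0.66103821 -0.2760552   0.        ] box [ 0.48824346 -0.03504889  0.023     ] timer [0.36730601 0.26785867 0.015     ] petri [ 0.3801664  -0.26804618  0.        ]
pencil [0.32715387 0.12398226 0.        ] [ 0.39714781 -0.00255198  0.        ]
base corners scene [[0.486, -0.0767, 0.012], [0.5468, -0.0609, 0.012], [0.5447, -0.2713, 0.012]] side [[0.5566, -0.0531, 0.012], [0.4917, -0.0832, 0.012], [0.6138, -0.2481, 0.012]]
```

Request:
send_rows(rows=[46,-40,0,0,0,1.2,1,46,-40,0,0,0,1.2,1,46,-40,0,0,0,1.2,1,46,-40,0,0,0,1.2,1,46,-40,0,0,0,1.2,1,46,-40,0,0,0,1.2,1,46,-40,0,0,0,1.2,1,43,-40,0,0,0,1.2,1])

```text
time: 1.15
tool_pos: [0.5307, 0.2032, 0.2051]
ee_rot: [-3.141, -0.0, 1.435]
wrist_force: [-0.5, 0.8, 0.4]
width: 0.0939
```

Run:
```python
from h import *
s=save('wrist','w1.png'); o=get_obs(); print(o['tool_pos'],o['ee_rot'],o['wrist_force'],o['time'],o['qvel'])
```

```text
[0.53538709 0.1973773  0.20413655] [3.1381673  0.00487048 1.42854623] [ 2.26195613 -2.21321284  0.47355807] 1.2 [ 0.06719467 -0.03859364  0.06696876  0.04437649  0.04407409  0.16563563]
```

View pics/w1.png

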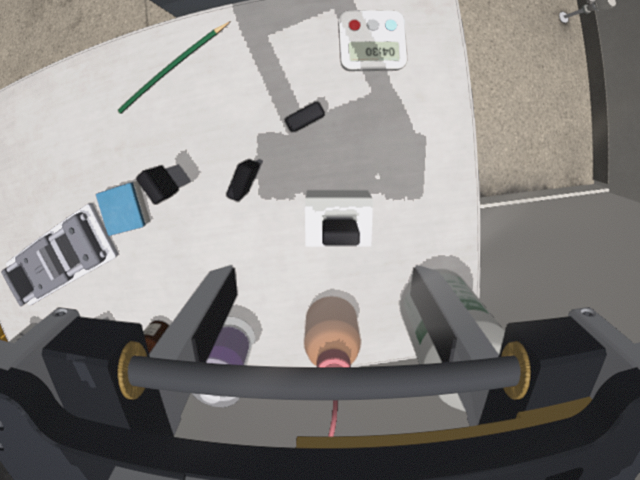

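Run:
```python
from h import *
for i in range(3): s=save('wrist','w2.png'); o=get_obs(); print(o['tool_pos'],o['ee_rot'],o['time'])
crop('w2.png',280,160,400,260,6,'c4.png')
crop('w2.png',0,190,130,320,6,'c5.png')
```

```text
[0.5326066  0.20030321 0.20400712] [-3.14125691e+00  2.49688533e-03  1.42761840e+00] 1.25
[0.53078042 0.20256077 0.2042499 ] [-3.13964690e+00  8.14212089e-04  1.42975945e+00] 1.3
[0.52974415 0.20398862 0.20461161] [-3.13962623e+00  1.57026133e-04  1.43207947e+00] 1.35
```

View pics/c4.png

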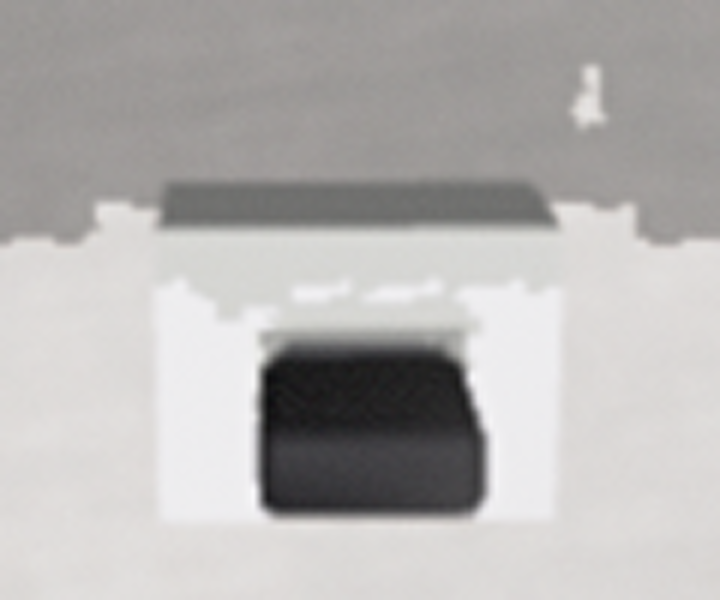

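View pics/c5.png

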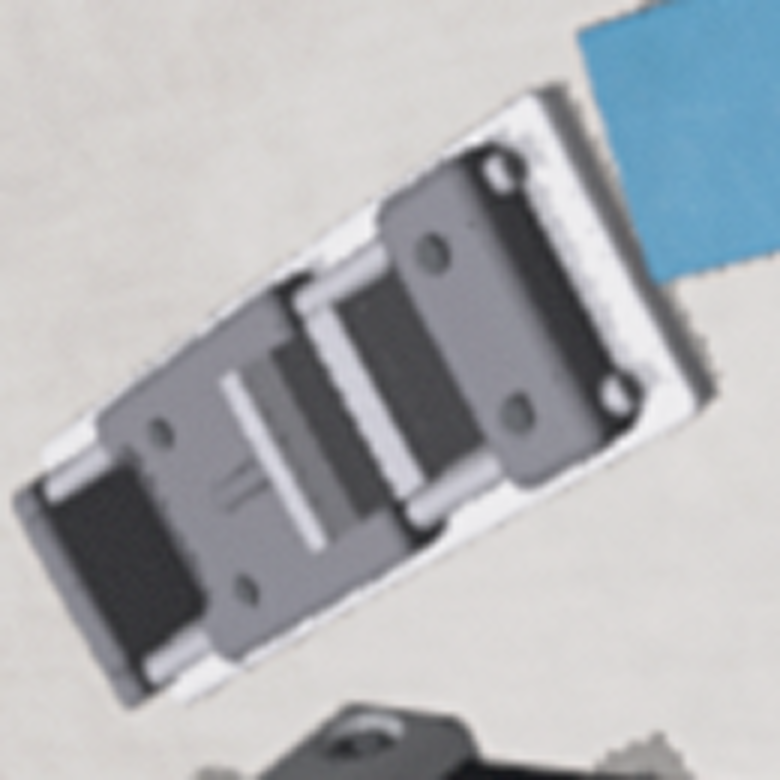

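Run:
```python
from h import *
s=load('w2'); print(s['tp'],s['er'])
P=lambda u,v:(280+(u+.5)/6-.5,160+(v+.5)/6-.5)
H=np.array([onz(s,P(*p),.042) for p in [(155,228),(560,228),(556,520),(157,520)]]);print(H.round(4),H.mean(0))
G=np.array([onz(s,P(*p),.094) for p in [(262,432),(478,432),(485,515),(262,515)]]);print(G.round(4),G.mean(0))
def yaw(a,b): return np.degrees(np.arctan2(*(b-a)[[1,0]]))
print(yaw(H[0],H[1]),yaw(H[3],H[2]),yaw(G[0],G[1]),yaw(G[3],G[2]),yaw(H[0],H[3]),yaw(H[1],H[2]))
print(np.degrees(s['er']))
C=lambda u,v:((u+.5)/6-.5,190+(v+.5)/6-.5)
# clamp base corners top z .012
B=np.array([onz(s,C(*p),.012) for p in [(537,90),(698,408)]]);print(B,yaw(B[0],B[1]))
```

```text
[0.53078042 0.20256077 0.2042499 ] [-3.13964690e+00  8.14212089e-04  1.42975945e+00]
[[0.5161 0.1867 0.042 ]
 [0.5248 0.2497 0.042 ]
 [0.5729 0.244  0.042 ]
 [0.5638 0.1796 0.042 ]] [0.54439361 0.21499553 0.042     ]
[[0.5361 0.2009 0.094 ]
 [0.5402 0.23   0.094 ]
 [0.5522 0.2297 0.094 ]
 [0.5478 0.1992 0.094 ]] [0.54406843 0.21494668 0.094     ]
82.08956281090856 81.88382684745164 81.94498019448862 81.87365102211777 -8.423818302830208 -6.803796471307809
[-1.79888517e+02  4.66509164e-02  8.19191820e+01]
[[ 0.4888624  -0.07299921  0.012     ]
 [ 0.55807082 -0.05403643  0.012     ]] 15.322719008957408
```

Request:
send_rows(rows=[7,5,-5,0,0,0,1,7,5,-25,0,0,0,1,0,0,-35,0,0,0,1,0,0,-35,0,0,0,1,0,0,-25,0,0,0,1,0,0,-14,0,0,0,1,0,0,-6,0,0,0,1,0,0,-2,0,0,0,1])

```text
time: 2.35
tool_pos: [0.5439, 0.2154, 0.0591]
ee_rot: [3.14, -0.001, 1.435]
wrist_force: [-0.1, -0.0, -0.6]
width: 0.0942
```

Run:
```python
from h import *
s=save('wrist','w3.png'); o=get_obs(); print(o['tool_pos'],o['ee_rot'],o['wrist_force'],o['time'])
```

```text
[0.54396046 0.21527172 0.05919723] [ 3.14028186e+00 -7.25864157e-04  1.43499508e+00] [ 0.21728582  0.61650167 -0.1845089 ] 2.4
```

View pics/w3.png

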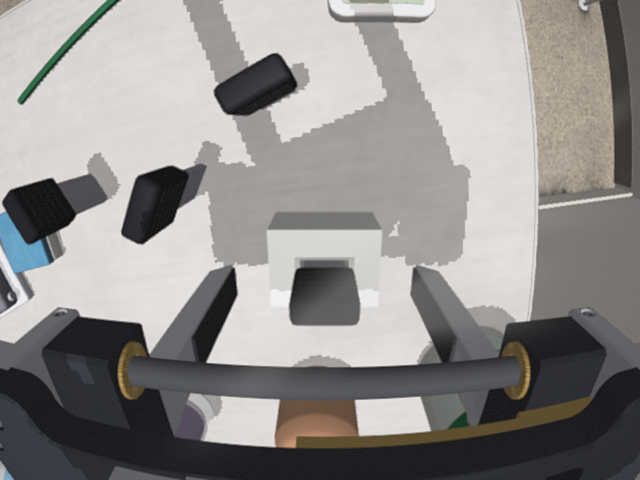

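Run:
```python
from h import *
s=load('w3')
crop('w3.png',270,200,390,340,5,'c6.png')
print(proj(s,[0.544,0.215,.094]), proj(s,[*s['tp'][:2],.094]))
```

```text
[323.85615833 313.78891469] [324.69699138 313.40307777]
```

View pics/c6.png

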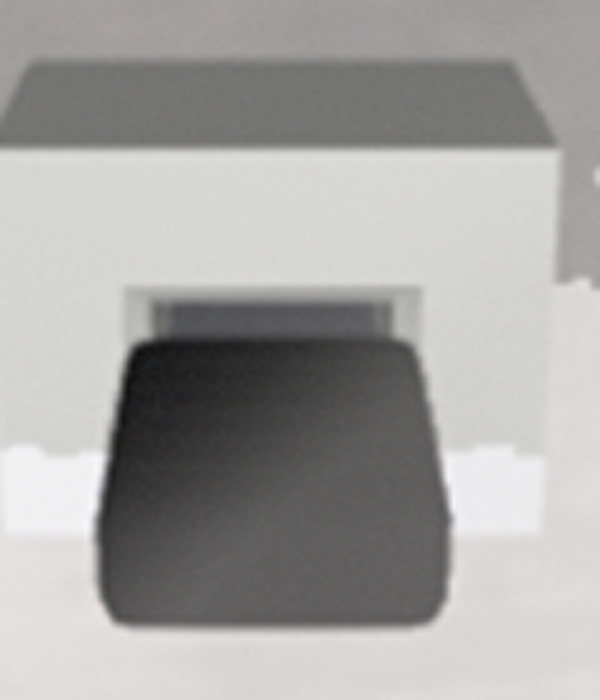

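Request:
send_rows(rows=[0,0,0,0,0,0,0,0,0,0,0,0,0,0,0,0,0,0,0,0,0,0,0,0,0,0,0,0,0,0,0,0,0,0,0,0,0,0,0,0,0,0,0,0,0,0,0,0,0,0,0,0,0,0,0,0])

```text
time: 3.4
tool_pos: [0.5435, 0.2149, 0.0585]
ee_rot: [3.142, -0.0, 1.435]
wrist_force: [-0.3, -1.3, -0.1]
width: 0.0318
```

Request:
send_rows(rows=[0,0,5,0,0,0,0,0,0,20,0,0,0,0,0,0,35,0,0,0,0,0,0,40,0,0,0,0,0,-20,30,0,0,-5,0,0,-45,10,0,0,-8,0,0,-50,5,0,0,-8,0,0,-55,0,0,0,-8,0])

```text
time: 4.4
tool_pos: [0.5437, 0.0437, 0.2046]
ee_rot: [3.14, -0.001, 0.925]
wrist_force: [0.6, -1.5, -0.6]
width: 0.0318
```

Request:
send_rows(rows=[0,-55,0,0,0,-8,0,3,-55,0,0,0,-8,0,3,-50,0,0,0,-8,0,3,-40,0,0,0,-8,0,3,-25,0,0,0,-4,0,3,-8,0,0,0,-2,0,0,-2,0,0,0,0,0,0,0,0,0,0,0,0])

```text
time: 5.4
tool_pos: [0.5586, -0.1891, 0.2036]
ee_rot: [-3.141, -0.0, 0.267]
wrist_force: [0.9, -0.1, -1.1]
width: 0.0319
```

Run:
```python
from h import *
for i in range(2): s=save('wrist','w4.png'); o=get_obs(); print(o['tool_pos'],o['ee_rot'],o['wrist_force'],o['time'])
print(s['tp'] if 'tp' in s else '')
```

```text
[ 0.55862492 -0.18905828  0.20367078] [-3.14131646e+00 -3.19613697e-04  2.66993299e-01] [-0.3529128   0.39589687 -0.98462571] 5.45
[ 0.55864059 -0.18906297  0.20371674] [-3.14146636e+00 -3.29465908e-04  2.66995177e-01] [-0.11011342 -0.1435232  -0.47716063] 5.5
```

View pics/w4.png

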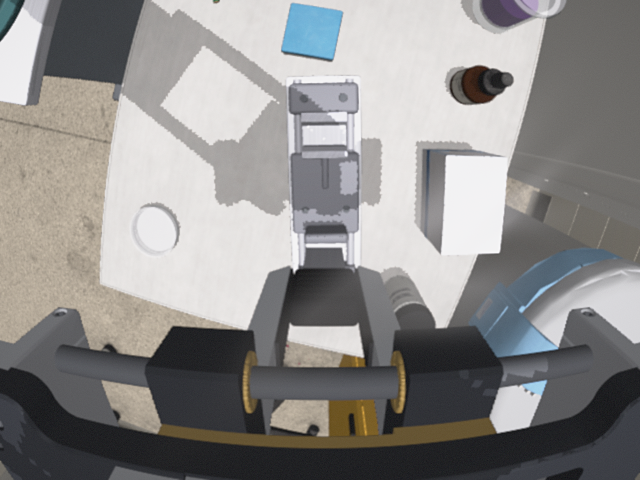

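Run:
```python
from h import *
crop('w4.png',275,65,375,175,7,'c7.png')
crop('w4.png',275,165,375,280,6,'c8.png')
```

```text
(no output)
```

View pics/c7.png

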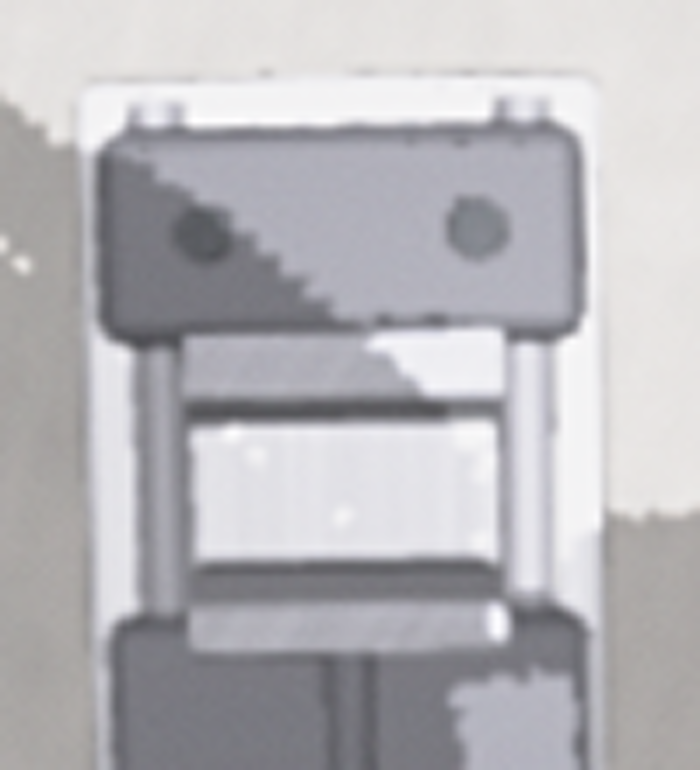

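View pics/c8.png

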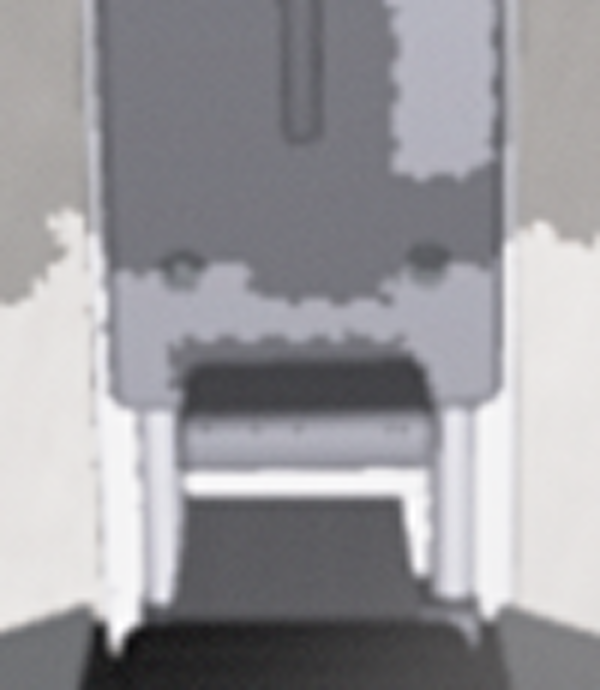

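Run:
```python
from h import *
s=load('w4'); print(s['tp'],s['er'])
C=lambda u,v:(275+(u+.5)/7-.5,65+(v+.5)/7-.5)
D=lambda u,v:(275+(u+.5)/6-.5,165+(v+.5)/6-.5)
def yaw(a,b): return np.degrees(np.arctan2(*(b-a)[[1,0]]))
F=[onz(s,C(*p),.012) for p in [(82,78),(598,78)]]  # front corners
L=[onz(s,C(*p),.012) for p in [(82,110),(92,500)]]; R=[onz(s,C(*p),.012) for p in [(600,110),(604,540)]]
print('front',F,yaw(*F),np.linalg.norm(F[0]-F[1]),'L',L,yaw(*L),'R',R,yaw(*R))
R2=[onz(s,C(600,110),.012),onz(s,D(515,540),.012)];L2=[onz(s,C(82,110),.012),onz(s,D(103,560),.012)];print(yaw(*R2),yaw(*L2))
a=yaw(F[0],F[1])
for ang in (a,15.3,16):
    y=np.array([np.cos(np.radians(ang)),np.sin(np.radians(ang)),0]); x=np.array([-y[1],y[0],0])
    O=(F[0]+F[1])/2-0.061*x; O[2]=0
    st=lambda P:np.round(1000*np.array([(P-O)@x,-(P-O)@y]),1)
    print(ang,O,'plate top',[st(onz(s,C(*p),.054)).tolist() for p in [(185,338),(500,333),(190,403),(500,405)]],
     'bevel46',[st(onz(s,C(*p),.046)).tolist() for p in [(195,422),(495,422)]],
     'jaw46',[st(onz(s,C(*p),.046)).tolist() for p in [(195,562),(500,562)]],'jaw54',[st(onz(s,C(*p),.054)).tolist() for p in [(190,602),(505,602),(190,652),(505,645)]],
     'tabtop',[st(onz(s,D(*p),.064)).tolist() for p in [(185,412),(435,412),(185,465),(435,465)]],
     'carr end',[st(onz(s,D(*p),.031)).tolist() for p in [(115,405),(500,403)]],'tcp',st(s['tp']))
```

```text
[ 0.55862492 -0.18905828  0.20367078] [-3.14131646e+00 -3.19613697e-04  2.66993299e-01]
front [array([ 0.48913691, -0.07396107,  0.012     ]), array([ 0.55904283, -0.05483289,  0.012     ])] 15.303111162043766 0.07247569036768038 L [array([ 0.4903608 , -0.07845273,  0.012     ]), array([ 0.50619981, -0.13229452,  0.012     ])] -73.60734478183723 R [array([ 0.56054914, -0.05923946,  0.012     ]), array([ 0.57785494, -0.11860263,  0.012     ])] -73.74731970798778
-73.64910024368453 -73.88020136846096
15.303111162043766 [ 0.54018932 -0.12323411  0.        ] plate top [[22.0, 19.3], [22.7, -20.0], [13.8, 18.7], [13.5, -20.1]] bevel46 [[11.3, 18.6], [11.4, -19.9]] jaw46 [[-6.9, 18.7], [-6.9, -20.7]] jaw54 [[-11.5, 18.9], [-11.5, -20.9], [-17.9, 19.0], [-17.0, -20.9]] tabtop [[-84.8, 15.9], [-84.8, -21.6], [-93.1, 16.0], [-93.1, -21.7]] carr end [[-93.6, 29.2], [-93.3, -34.6]] tcp [-68.4  -0.4]
15.3 [ 0.54018613 -0.12323498  0.        ] plate top [[22.0, 19.3], [22.7, -20.0], [13.8, 18.7], [13.5, -20.1]] bevel46 [[11.3, 18.6], [11.4, -19.9]] jaw46 [[-6.9, 18.7], [-6.9, -20.7]] jaw54 [[-11.5, 18.9], [-11.5, -20.9], [-17.9, 19.0], [-17.0, -20.9]] tabtop [[-84.8, 15.9], [-84.8, -21.6], [-93.1, 16.0], [-93.1, -21.8]] carr end [[-93.6, 29.2], [-93.3, -34.6]] tcp [-68.4  -0.4]
16 [ 0.54090375 -0.12303394  0.        ] plate top [[22.3, 19.8], [22.4, -19.5], [14.0, 19.3], [13.3, -19.5]] bevel46 [[11.6, 19.2], [11.1, -19.3]] jaw46 [[-6.6, 19.5], [-7.1, -19.9]] jaw54 [[-11.3, 19.8], [-11.7, -20.0], [-17.7, 19.9], [-17.2, -20.0]] tabtop [[-84.6, 17.7], [-85.0, -19.8], [-92.9, 17.9], [-93.4, -19.9]] carr end [[-93.3, 31.0], [-93.7, -32.7]] tcp [-68.4   1.2]
```

Request:
send_rows(rows=[-2,8,0,0,0,0.5,0,-4,16,0,0,0,0.5,0,-5,20,0,0,0,0,0,-4,16,-10,0,0,0,0,-3,9,-25,0,0,0,0,-1,3,-25,0,0,0,0,0,0,-10,0,0,0,0,0,0,-4,0,0,0,0])

```text
time: 6.5
tool_pos: [0.5392, -0.1177, 0.1289]
ee_rot: [-3.141, 0.001, 0.283]
wrist_force: [-0.3, 0.3, -0.7]
width: 0.032
```

Run:
```python
from h import *
s=save('wrist','w5.png'); save('scene','s5.png');save('side','d5.png');o=get_obs(); print(o['tool_pos'],o['ee_rot'],o['wrist_force'],o['time'])
print(s.keys())
crop('w5.png',250,130,400,280,4,'c9.png')
crop('side0.png',280,180,345,250,8,'c11a.png')
crop('s5.png',355,215,495,325,5,'c10.png')
crop('d5.png',265,150,365,250,6,'c11.png')
```

```text
[ 0.54000953 -0.11838852  0.13024465] [ 3.14080198e+00 -1.15991278e-03  2.82461232e-01] [-1.02470448 -0.10186459 -0.68896334] 6.65
dict_keys(['color', 'intrinsics', 'T_tool_cam'])
```

View pics/w5.png

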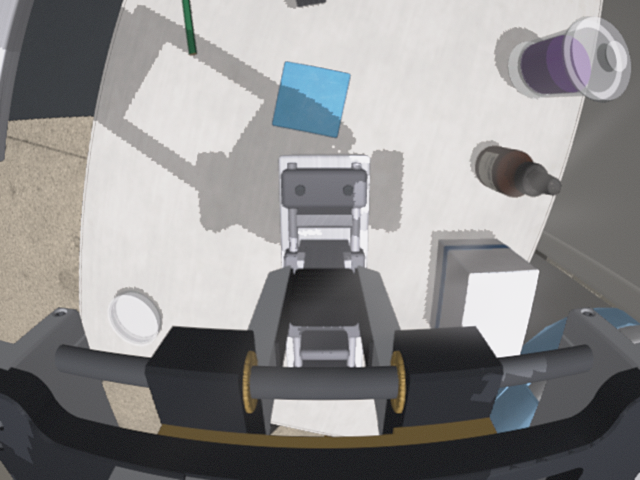

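View pics/c10.png

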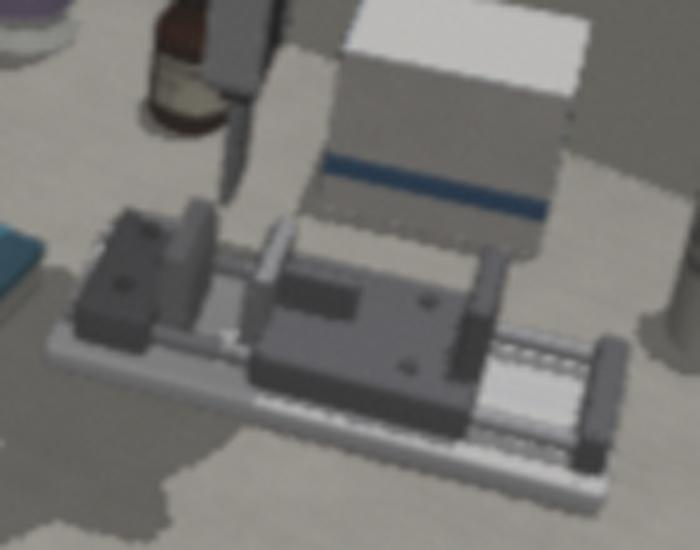

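View pics/c11.png

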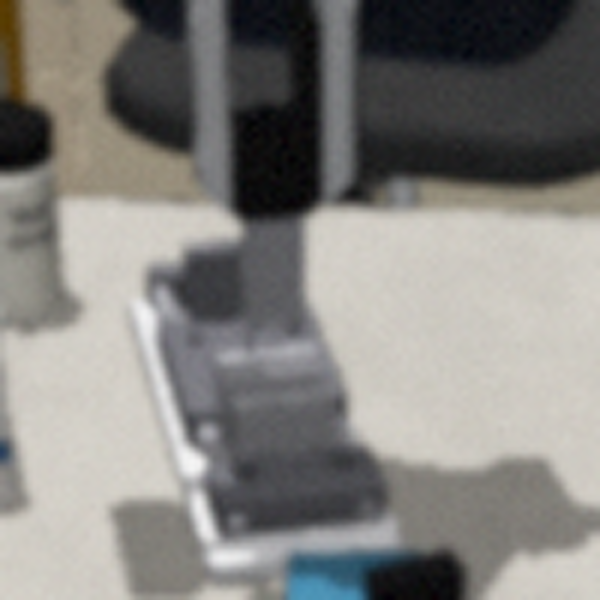

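Run:
```python
from h import *
s=load('s5');d=load('d5'); w=load('w5');print(w['tp'],s['tp'])
C=lambda u,v:(355+(u+.5)/5-.5,215+(v+.5)/5-.5)
a=np.radians(16.3);y=np.array([np.cos(a),np.sin(a),0]);x=np.array([-y[1],y[0],0]);O=np.array([.5412,-.1229,0])
st=lambda P:np.round(1000*np.array([(P-O)@x,-(P-O)@y]),1)
t=s['tp']; print('tcp st',st(t))
print('foot px pred',proj(s,[t[0],t[1],t[2]-.0545]),'seen',C(232,200),'st',st(onz(s,C(230,202),t[2]-.0545)))
# plate top near corners, jaw top near corners
for n,p in [('plate inner near',(190,228)),('jaw front near',(255,283)),('jaw back',(292,228)),('plate',(213,210))]: print(n,st(onz(s,C(*p),.054)))
for n,X in [('plate bevel near',(13.7,20)),('jaw bevel near',(-11.5,20)),('plate far',(13.7,-20)),('jaw far',(-11.5,-20))]:
    W=O+x*X[0]/1000-y*X[1]/1000; W[2]=.054; p=proj(s,W); print(n,((p-[355,215])*5).round(0))
```

```text
[ 0.53924986 -0.11774173  0.12889376] [ 0.53938363 -0.11799332  0.12900359]
tcp st [5.2 0.4]
foot px pred [401.22397047 252.18756773] seen (401.0, 254.6) st [4.1 9.1]
plate inner near [18.8  3.1]
jaw front near [-11.4  25.4]
jaw back [-16.1 -11.5]
plate [ 13.8 -11. ]
plate bevel near [189. 256.]
jaw bevel near [257. 272.]
plate far [217. 195.]
jaw far [283. 210.]
```

Request:
send_rows(rows=[0,0,-8,0,0,0,0,0,0,-12,0,0,0,0,0,0,-12,0,0,0,0,0,0,-10,0,0,0,0,0,0,-8,0,0,0,0,0,0,-5,0,0,0,0,0,0,-4,0,0,0,0,0,0,-2,0,0,0,0])

```text
time: 7.65
tool_pos: [0.5396, -0.1182, 0.0685]
ee_rot: [3.141, -0.0, 0.283]
wrist_force: [-0.6, -0.1, -0.7]
width: 0.0317
```

Run:
```python
from h import *
s=save('wrist','w6.png'); save('scene','s6.png');save('side','d6.png');o=get_obs(); print(o['tool_pos'],o['ee_rot'],o['wrist_force'],o['wrist_torque'],o['time'])
crop('s6.png',355,215,495,325,5,'c10.png')
```

```text
[ 0.53966493 -0.11821634  0.06866344] [ 3.14139583e+00 -3.92733341e-04  2.82594024e-01] [-0.07632057 -0.04506565 -0.08002163] [-0.01301248 -0.0099203  -0.03057508] 7.8
```

View pics/c10.png

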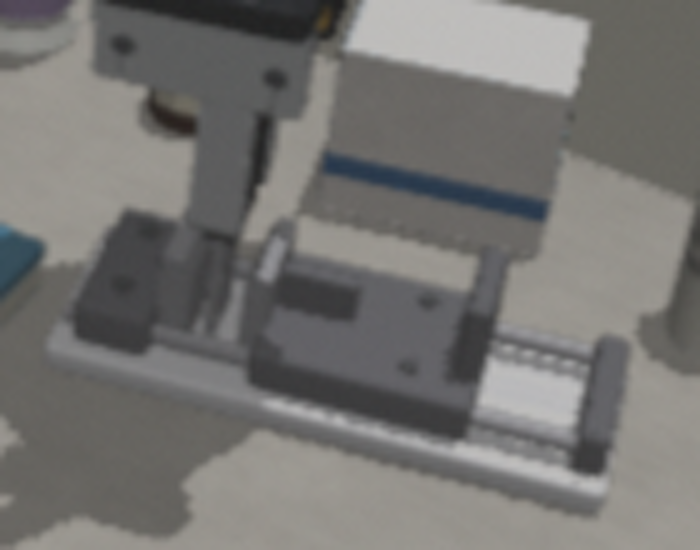

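View pics/w6.png

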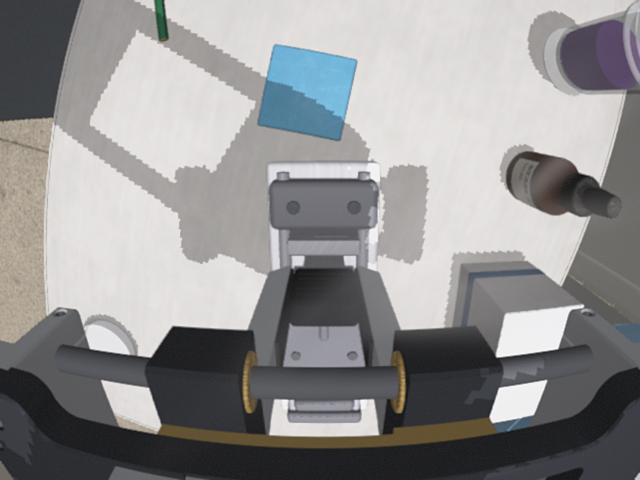

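Request:
send_rows(rows=[-0.15,0.5,0,0,0,0,0,-0.15,0.5,0,0,0,0,0,-0.15,0.5,0,0,0,0,0,-0.15,0.5,0,0,0,0,0,-0.1,0.4,0,0,0,0,0,-0.1,0.4,0,0,0,0,0,0,0,0,0,0,0,0,0,0,0,0,0,0,0])

```text
time: 8.8
tool_pos: [0.5387, -0.1154, 0.0685]
ee_rot: [3.142, -0.0, 0.283]
wrist_force: [0.4, 0.4, -0.7]
width: 0.032
```

Run:
```python
from h import *
s=save('wrist','w6.png');o=get_obs(); print(o['tool_pos'],o['ee_rot'],o['wrist_force'],o['wrist_torque'],o['time'])
```

```text
[ 0.53874409 -0.11538922  0.06849733] [ 3.14158013e+00 -1.04869489e-04  2.82581374e-01] [ 0.05655333  0.88769725 -0.73339576] [-0.09149355  0.05116155 -0.02559798] 8.85
```

Request:
send_rows(rows=[-0.05,0.2,-0.2,0,0,0,0,-0.05,0.2,-0.2,0,0,0,0,-0.05,0.2,-0.2,0,0,0,0,-0.05,0.2,-0.2,0,0,0,0,0,0,-0.2,0,0,0,0,0,0,0,0,0,0,0,0,0,0,0,0,0,0,0,0,0,0,0,0,0])

```text
time: 9.85
tool_pos: [0.5386, -0.1146, 0.0675]
ee_rot: [3.142, -0.0, 0.283]
wrist_force: [0.2, 0.5, -1.1]
width: 0.0315
```

Run:
```python
from h import *
for i in range(3):
    o=get_obs(); print(o['tool_pos'],o['ee_rot'],o['wrist_force'],o['wrist_torque'],o['time']);s=save('wrist','w6.png')
crop('w6.png',255,170,395,290,5,'c12.png')
```

```text
[ 0.5385532  -0.11457793  0.06752726] [ 3.14155498e+00 -1.10384382e-04  2.82613794e-01] [ 0.19494073  0.4522629  -1.10478318] [-0.11756449  0.09723119  0.00035201] 9.85
[ 0.53855739 -0.11457382  0.06751839] [ 3.14154025e+00 -1.25838354e-04  2.82673166e-01] [ 0.94754346 -0.28197533 -0.93154202] [0.00722233 0.01179847 0.01264529] 9.9
[ 0.5385336  -0.11455954  0.067502  ] [ 3.14158695e+00 -7.51830445e-05  2.82665515e-01] [ 0.18233298 -0.12782493 -0.00926327] [-0.10840113  0.04453808 -0.02859516] 9.95
```

View pics/c12.png

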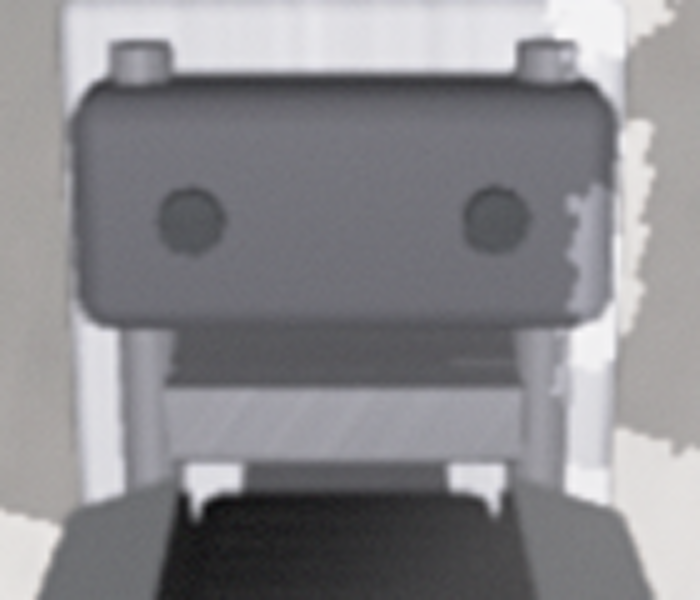

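Run:
```python
from h import *
s=load('w6');print(s['tp'])
C=lambda u,v:(255+(u+.5)/5-.5,170+(v+.5)/5-.5)
a=np.radians(16.3);y=np.array([np.cos(a),np.sin(a),0]);x=np.array([-y[1],y[0],0]);O=np.array([.5412,-.1229,0])
st=lambda P:np.round(1000*np.array([(P-O)@x,-(P-O)@y]),1)
print('tcp',st(s['tp']))
print('plate bevel',[st(onz(s,C(*p),.054)).tolist() for p in [(165,462),(525,460)]],'rear',[st(onz(s,C(*p),.054)).tolist() for p in [(165,386),(525,384)]])
print('front base',[st(onz(s,C(*p),.012)).tolist() for p in [(65,5),(610,0)]], 'grip top far edge', [st(onz(s,C(*p),.0675+.0395-.004)).tolist() for p in [(200,495),(500,495)]])
```

```text
[ 0.5385336  -0.11455954  0.067502  ]
tcp [8.8 0.2]
plate bevel [[14.0, 20.4], [14.1, -19.9]] rear [[23.0, 20.2], [23.2, -19.6]]
front base [[60.0, 36.1], [60.5, -33.7]] grip top far edge [[30.2, 12.5], [30.2, -12.8]]
```

Run:
```python
from h import *
s=load('w6')
C=lambda u,v:(255+(u+.5)/5-.5,170+(v+.5)/5-.5)
a=np.radians(16.3);y=np.array([np.cos(a),np.sin(a),0]);x=np.array([-y[1],y[0],0]);O=np.array([.5412,-.1229,0])
st=lambda P:np.round(1000*np.array([(P-O)@x,-(P-O)@y]),1)
for z in (.060,.061,.062):print([st(onz(s,C(*p),z)).tolist() for p in [(200,495),(500,495)]])
```

```text
[[12.5, 16.1], [12.4, -16.6]]
[[12.9, 16.0], [12.8, -16.5]]
[[13.3, 15.9], [13.2, -16.5]]
```

Request:
send_rows(rows=[-0.05,0.2,-0.1,0,0,0,0,-0.05,0.2,-0.1,0,0,0,0,-0.05,0.2,-0.1,0,0,0,0,-0.05,0.2,-0.1,0,0,0,0,-0.05,0.2,-0.1,0,0,0,0,0,0,0,0,0,0,0,0,0,0,0,0,0,0,0,0,0,0,0,0,0])

```text
time: 11.0
tool_pos: [0.5384, -0.1139, 0.0672]
ee_rot: [3.141, -0.0, 0.283]
wrist_force: [-0.4, -1.2, 0.2]
width: 0.032
```

```bash
cat >> h.py <<'E'
def readf(n=4,cam='wrist'):
    f=[];q=[]
    for i in range(n):
        o=get_obs(); f.append(o['wrist_force']);q.append(o['wrist_torque']); snapshot(cam)
    print('F',np.mean(f,0).round(2),'T',np.mean(q,0).round(3),'tcp',o['tool_pos'].round(5),'w',round(o['width'],4),'t',o['time'])
E
python3 -c "
from h import *
readf()"
```

```text
F [-0.21 -1.93  0.06] T [-0.426  0.052  0.035] tcp [ 0.53841 -0.11384  0.06715] w 0.0316 t 11.15
```

Request:
send_rows(rows=[0,-0.1,-0.2,0,0,0,0,0,-0.1,-0.2,0,0,0,0,0,0,-0.2,0,0,0,0,0,0,0,0,0,0,0,0,0,0,0,0,0,0.4,0,0,0,0,0,0,0.5,0,0,0,0,0,0,0.6,0,0,0,0,0,0,0.6])

```text
time: 12.2
tool_pos: [0.5382, -0.1136, 0.0663]
ee_rot: [-3.141, 0.0, 0.283]
wrist_force: [-1.0, -1.1, 0.3]
width: 0.0558
```

Run:
```python
from h import *
readf(2)
save('wrist','w7.png');save('scene','s7.png');save('side','d7.png')
crop('s7.png',355,215,495,325,5,'c13.png')
crop('w7.png',220,170,420,330,4,'c14.png')
```

```text
F [-0.62 -0.75 -0.02] T [-0.058  0.022  0.014] tcp [ 0.53822 -0.11365  0.06632] w 0.0564 t 12.25
```

View pics/c13.png

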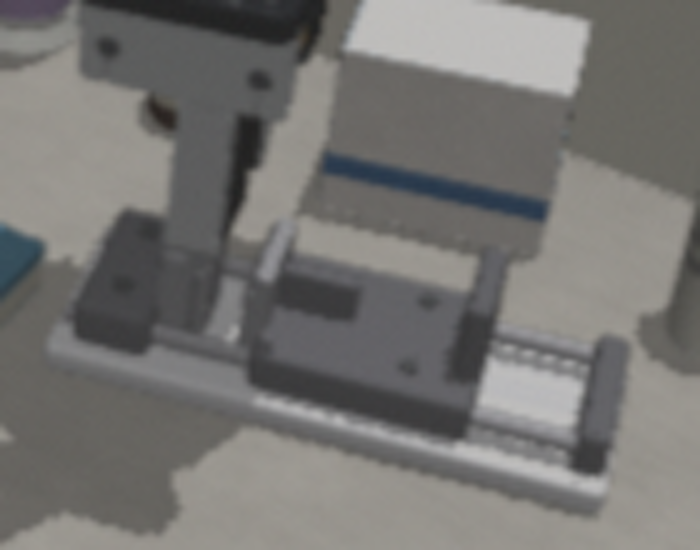

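View pics/c14.png

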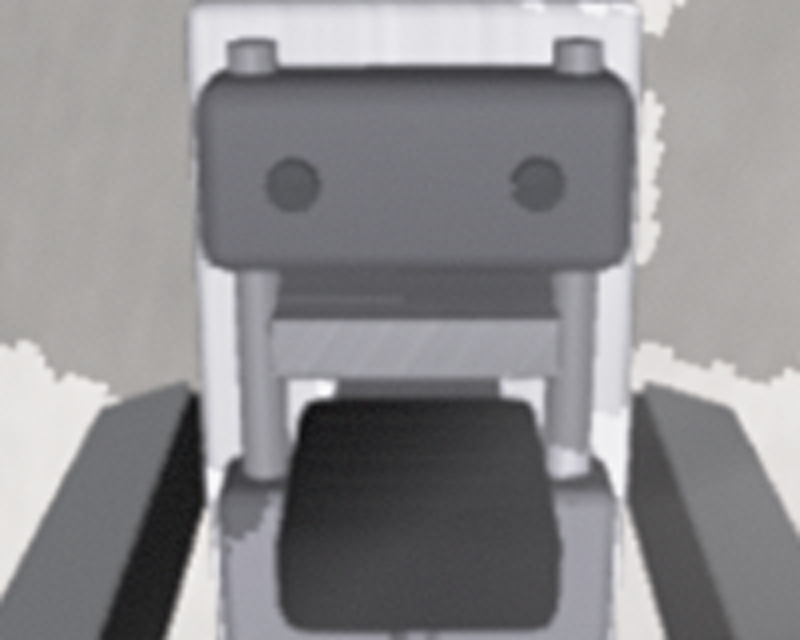

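Request:
send_rows(rows=[0,0,3,0,0,0,0.6,0,0,6,0,0,0,0.6,0,0,10,0,0,0,0.6,0,0,14,0,0,0,0.6,0,0,14,0,0,0,0.6,0,0,12,0,0,0,0.6,0,0,6,0,0,0,0.6,0,0,2,0,0,0,0.6])

```text
time: 13.45
tool_pos: [0.5384, -0.1138, 0.1339]
ee_rot: [3.141, -0.001, 0.283]
wrist_force: [-0.4, -0.8, 0.2]
width: 0.0563
```

Run:
```python
from h import *
readf(1)
save('wrist','w8.png');save('scene','s8.png');save('side','d8.png')
crop('s8.png',355,195,495,325,5,'c15.png')
s=load('s8');d=load('d8')
print('carton', [tri([(s,(442,214)),(d,(253,188))])])
b=onz(s,(420,250),0); 
for h in (.05,.06,.07,.08,.09,.1): print(h,proj(s,[b[0],b[1],h]))
b=onz(s,(500,288),0); 
for h in (.05,.06,.07,.08,.09,.1): print(h,proj(s,[b[0],b[1],h]))
```

```text
F [-0.43 -0.76  0.17] T [-0.082  0.024 -0.01 ] tcp [ 0.53842 -0.11381  0.13388] w 0.0563 t 13.45
carton [(array([ 0.670164  , -0.13160543,  0.10193896]), [np.float64(0.003507283403875321), np.float64(0.003507283403875366)])]
0.05 [423.00407801 230.37183657]
0.06 [423.62755642 226.29812869]
0.07 [424.25892365 222.17287657]
0.08 [424.89833037 217.99509569]
0.09 [425.54593113 213.76377633]
0.1 [426.20188444 209.4778827 ]
0.05 [506.17460215 267.30838199]
0.06 [507.46182855 262.99477664]
0.07 [508.76735796 258.61983631]
0.08 [510.09158356 254.18224348]
0.09 [511.43490986 249.68064259]
0.1 [512.79775312 245.11363868]
```

View pics/c15.png

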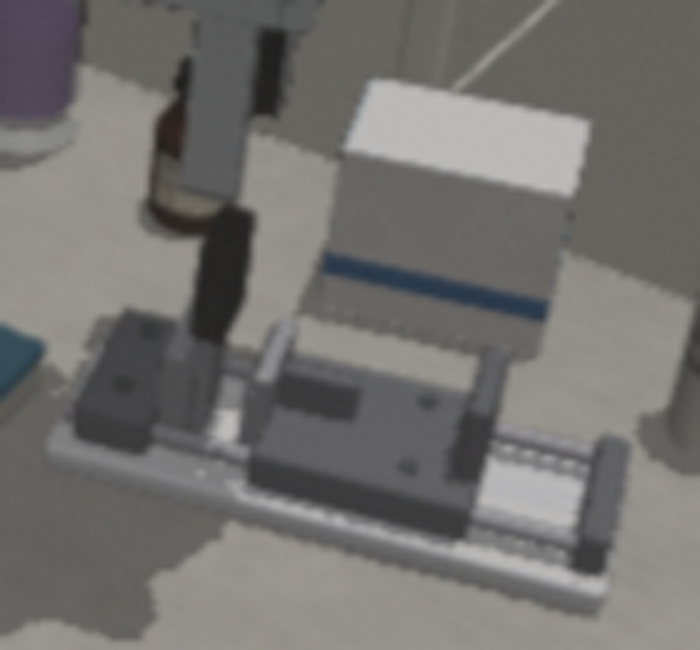

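View pics/w8.png

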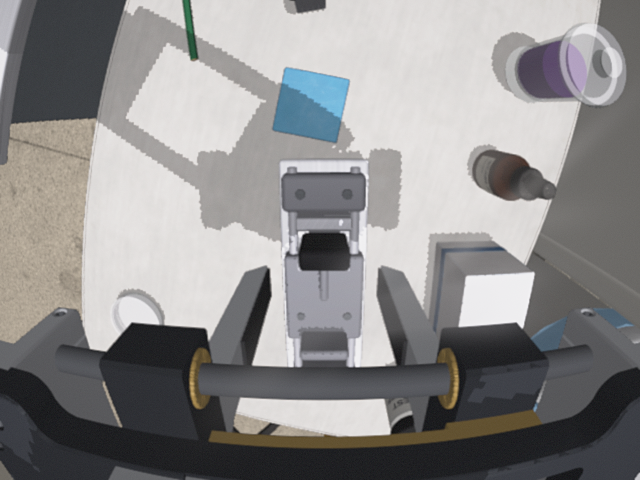

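Request:
send_rows(rows=[5,-17,0,0,0,0,0.6,8,-28,0,0,0,0,0,9,-30,0,0,0,0,0,7,-24,0,0,0,0,0,3,-11,-10,0,0,0,0,1,-4,-20,0,0,0,0,0,0,-10,0,0,0,0,0,0,-4,0,0,0,0])

```text
time: 14.65
tool_pos: [0.5704, -0.2266, 0.0875]
ee_rot: [-3.139, 0.002, 0.284]
wrist_force: [-0.5, 0.1, 0.1]
width: 0.0005
```

Run:
```python
from h import *
readf(1)
save('wrist','w9.png');save('scene','s9.png');save('side','d9.png')
crop('s9.png',355,195,525,325,4.5,'c16.png')
crop('w9.png',250,60,400,300,3,'c17.png')
a=np.radians(16.3);y=np.array([np.cos(a),np.sin(a),0]);x=np.array([-y[1],y[0],0]);O=np.array([.5412,-.1229,0])
o=get_obs();P=o['tool_pos'];print(1000*np.array([(P-O)@x,-(P-O)@y]))
```

```text
F [-0.51  0.09  0.06] T [-0.066  0.021  0.043] tcp [ 0.57037 -0.22657  0.08752] w 0.0005 t 14.65
[-108.81068411    0.16780823]
```

View pics/c16.png

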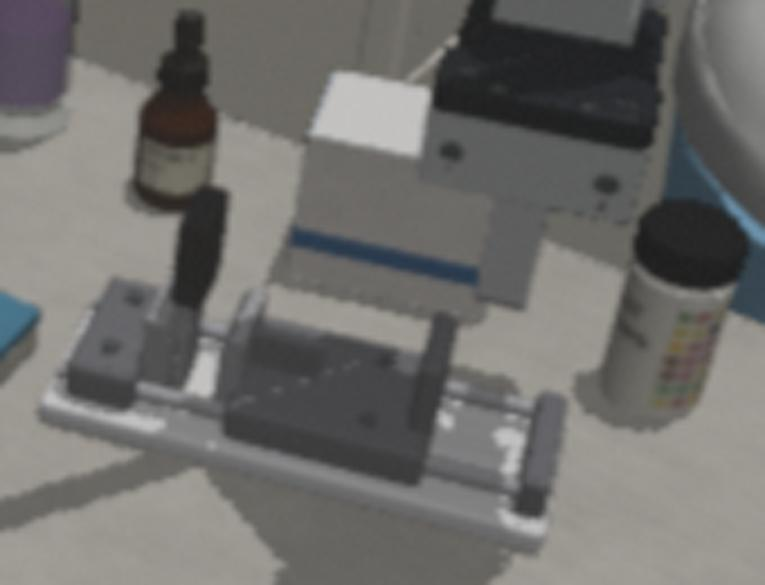

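View pics/w9.png

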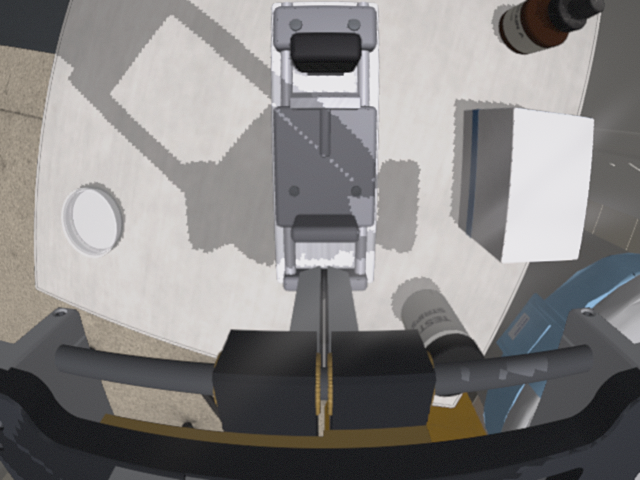

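Run:
```python
from h import *
s=load('s9');t=s['tp']
f=lambda p:((np.array(p)-[355,195])*4.5).round(0)
for h in (0,.04,.05,.06,.07,.08,.09,.1): 
    print(h,f(proj(s,[t[0],t[1],t[2]+h])), [f(proj(s,[t[0]+.96*q,t[1]+.28*q,t[2]+h])).tolist() for q in (-.03,.03,.06,-.06)])
```

```text
0 [501. 296.] [[490.0, 342.0], [512.0, 253.0], [522.0, 212.0], [477.0, 390.0]]
0.04 [521. 211.] [[510.0, 255.0], [531.0, 169.0], [541.0, 130.0], [498.0, 302.0]]
0.05 [526. 189.] [[515.0, 233.0], [536.0, 147.0], [546.0, 108.0], [503.0, 280.0]]
0.06 [531. 166.] [[520.0, 210.0], [541.0, 125.0], [551.0, 86.0], [508.0, 256.0]]
0.07 [536. 143.] [[525.0, 186.0], [547.0, 102.0], [556.0, 64.0], [514.0, 233.0]]
0.08 [542. 120.] [[531.0, 163.0], [552.0, 80.0], [561.0, 42.0], [519.0, 209.0]]
0.09 [547.  96.] [[536.0, 139.0], [557.0, 56.0], [567.0, 19.0], [525.0, 184.0]]
0.1 [553.  72.] [[542.0, 114.0], [563.0, 33.0], [572.0, -4.0], [531.0, 159.0]]
```

Run:
```python
from h import *
s=load('w9')
a=np.radians(16.3);y=np.array([np.cos(a),np.sin(a),0]);x=np.array([-y[1],y[0],0]);t=s['tp']
T=lambda P:np.round(1000*np.array([(P-t)@y,(P-t)@x]),1)
print('tool coords (along tool x, along stand x)')
for n,p,z in [('carton top',(514,108),.09),('carton top',(502,260),.09),('cart bot',(467,112),0),('cart bot',(460,230),0),('pot top near',(430,335),.09),('pot top c',(455,340),.09),('potbase',(408,290),0)]: print(n,T(onz(s,p,z)),onz(s,p,z).round(3))
# box corners of finger carriers in tool frame per depth
for z in (.05,.06,.07,.08,.09,.1): print(z,[T(onz(s,p,t[2]+z)).tolist() for p in [(232,330),(418,330),(213,435),(437,435)]])
```

```text
tool coords (along tool x, along stand x)
carton top [97.9 93.8] [ 0.638 -0.109  0.09 ]
carton top [99.2 11. ] [ 0.663 -0.188  0.09 ]
cart bot [106.7  93.6] [ 0.647 -0.107  0.   ]
cart bot [107.1   2. ] [ 0.673 -0.195  0.   ]
pot top near [ 61.4 -34.8] [ 0.639 -0.243  0.09 ]
pot top c [ 77.8 -39.5] [ 0.656 -0.243  0.09 ]
potbase [ 68.2 -48.6] [ 0.65  -0.254  0.   ]
0.05 [[-38.2, -0.9], [39.3, -0.9], [-57.4, -68.3], [58.8, -68.5]]
0.06 [[-35.2, 5.4], [36.3, 5.3], [-53.0, -56.9], [54.3, -57.0]]
0.07 [[-32.3, 11.7], [33.3, 11.6], [-48.5, -45.4], [49.8, -45.5]]
0.08 [[-29.3, 17.9], [30.3, 17.9], [-44.1, -34.0], [45.3, -34.1]]
0.09 [[-26.4, 24.2], [27.3, 24.2], [-39.7, -22.5], [40.8, -22.6]]
0.1 [[-23.4, 30.5], [24.3, 30.4], [-35.3, -11.1], [36.3, -11.1]]
```

Request:
send_rows(rows=[0,0,-6,0,0,0,0,0,0,-12,0,0,0,0,0,0,-12,0,0,0,0,0,0,-8,0,0,0,0,0,0,-5,0,0,0,0,0,0,-2,0,0,0,0,0,0,0,0,0,0,0,0,0,0,0,0,0,0])

```text
time: 15.85
tool_pos: [0.5716, -0.2279, 0.0449]
ee_rot: [3.141, -0.001, 0.283]
wrist_force: [0.3, 0.3, -0.1]
width: 0.0004
```

Run:
```python
from h import *
readf(2)
save('wrist','w10.png');save('scene','s10.png')
crop('s10.png',355,195,525,325,4.5,'c16.png')
```

```text
F [-0.    0.38 -0.19] T [-0.065  0.049 -0.02 ] tcp [ 0.57157 -0.22793  0.04491] w 0.0003 t 15.9
```

View pics/c16.png

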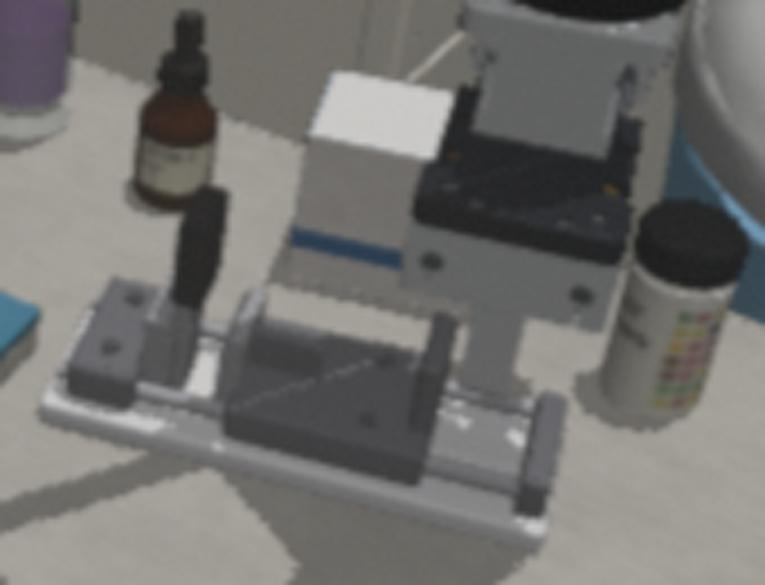

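View pics/w10.png

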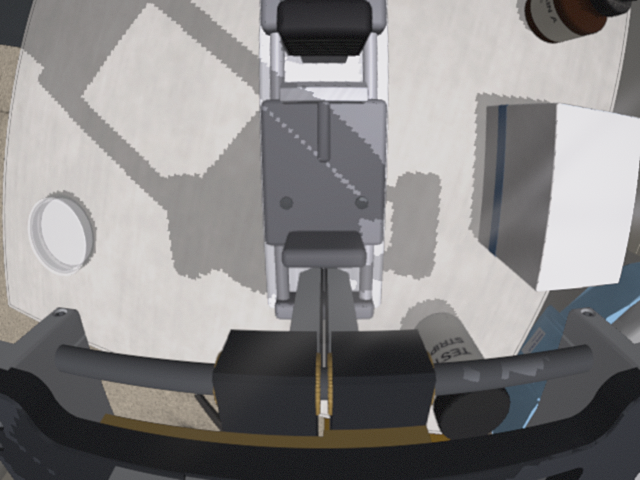

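Request:
send_rows(rows=[-0.28,0.96,0,0,0,0,0,-0.28,0.96,0,0,0,0,0,-0.28,0.96,0,0,0,0,0,-0.28,0.96,0,0,0,0,0,-0.28,0.96,0,0,0,0,0,-0.28,0.96,0,0,0,0,0,-0.28,0.96,0,0,0,0,0,-0.28,0.96,0,0,0,0,0])

```text
time: 17.05
tool_pos: [0.5694, -0.2213, 0.0445]
ee_rot: [3.139, -0.001, 0.282]
wrist_force: [1.0, -5.5, -3.0]
width: 0.0003
```

Request:
send_rows(rows=[-0.28,0.96,0,0,0,0,0,-0.28,0.96,0,0,0,0,0,-0.28,0.96,0,0,0,0,0,-0.28,0.96,0,0,0,0,0,-0.28,0.96,0,0,0,0,0,0,0,0,0,0,0,0,0,0,0,0,0,0,0,0,0,0,0,0,0,0])

```text
time: 18.05
tool_pos: [0.5677, -0.2154, 0.0445]
ee_rot: [3.141, -0.0, 0.283]
wrist_force: [1.4, -4.9, -2.0]
width: 0.0007
```

Run:
```python
from h import *
readf(3)
save('wrist','w11.png');save('scene','s11.png')
crop('s11.png',355,195,525,325,4.5,'c16.png')
```

```text
F [ 0.55 -4.27 -1.42] T [-0.788 -0.234 -0.008] tcp [ 0.56767 -0.2153   0.04444] w 0.0003 t 18.15
```

View pics/c16.png

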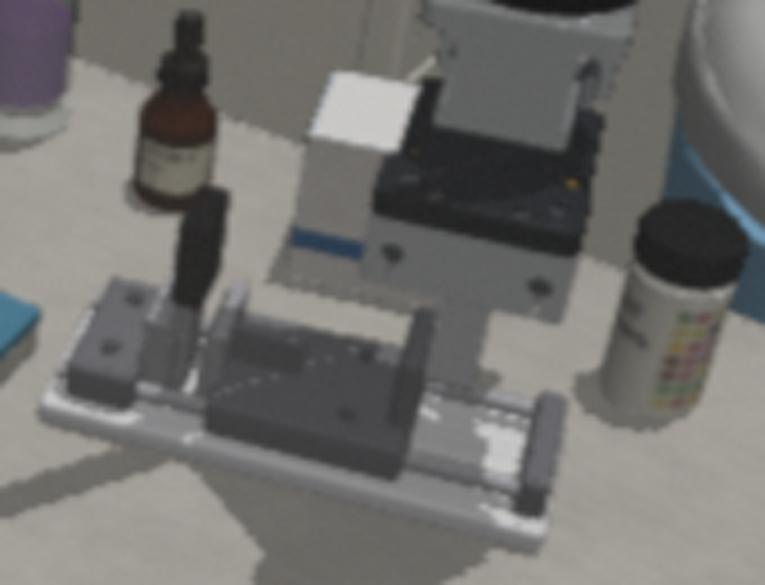

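View pics/w11.png

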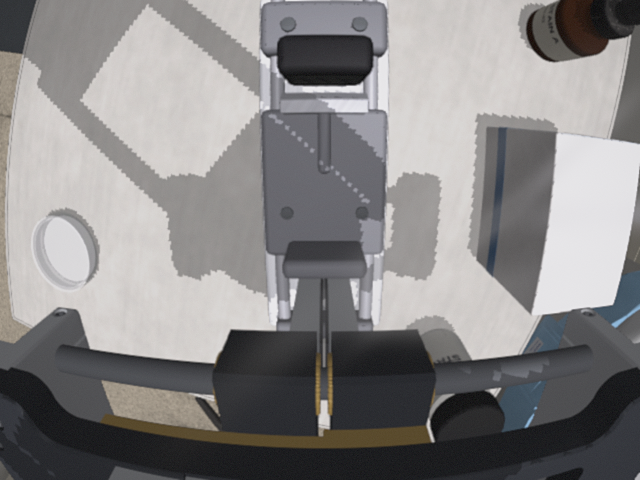

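Request:
send_rows(rows=[-0.17,0.58,0,0,0,0,0,-0.17,0.58,0,0,0,0,0,-0.17,0.58,0,0,0,0,0,-0.17,0.58,0,0,0,0,0,-0.17,0.58,0,0,0,0,0,-0.17,0.58,0,0,0,0,0,-0.17,0.58,0,0,0,0,0,-0.17,0.58,0,0,0,0,0])

```text
time: 19.3
tool_pos: [0.5663, -0.2106, 0.0444]
ee_rot: [3.142, -0.0, 0.283]
wrist_force: [1.6, -4.7, -2.2]
width: 0.0007
```

Run:
```python
from h import *
readf(3)
save('wrist','w12.png');save('scene','s12.png')
crop('s12.png',355,195,525,325,4.5,'c16.png')
crop('w12.png',255,0,395,120,5,'c18.png')
```

```text
F [ 0.89 -3.8  -1.86] T [-0.827 -0.18  -0.002] tcp [ 0.56622 -0.21045  0.04441] w 0.0006 t 19.4
```

View pics/c16.png

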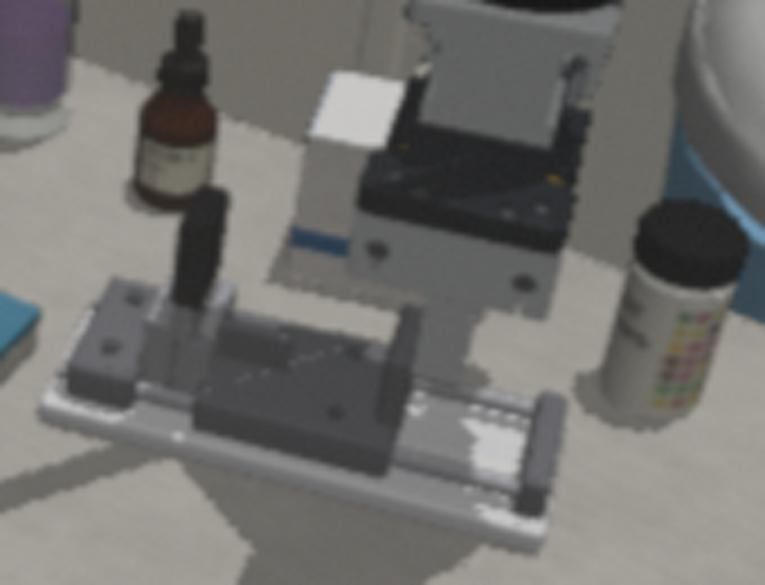

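View pics/c18.png

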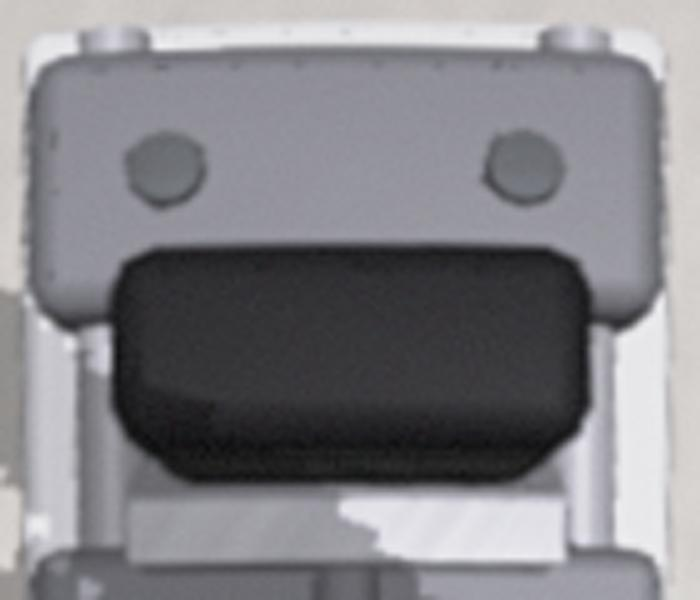

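Request:
send_rows(rows=[-0.06,0.19,0,0,0,0,0,-0.06,0.19,0,0,0,0,0,-0.06,0.19,0,0,0,0,0,-0.06,0.19,0,0,0,0,0,-0.06,0.19,0,0,0,0,0,-0.06,0.19,0,0,0,0,0,0,0,0,0,0,0,0,0,0,0,0,0,0,0])

```text
time: 20.55
tool_pos: [0.5659, -0.2095, 0.0444]
ee_rot: [-3.142, -0.0, 0.283]
wrist_force: [1.4, -4.8, -1.3]
width: 0.0003
```

Run:
```python
from h import *
readf(2)
```

```text
F [ 0.94 -4.42 -0.6 ] T [-0.806 -0.174  0.038] tcp [ 0.56592 -0.2095   0.04441] w 0.0004 t 20.6
```

Request:
send_rows(rows=[-0.06,0.19,0,0,0,0,0,-0.06,0.19,0,0,0,0,0,-0.06,0.19,0,0,0,0,0,-0.06,0.19,0,0,0,0,0,0,0,0,0,0,0,0,0,0,0,0,0,0,0,0,0,0,0,0,0,0,0,0,0,0,0,0,0])

```text
time: 21.65
tool_pos: [0.5659, -0.2094, 0.0445]
ee_rot: [3.14, -0.0, 0.282]
wrist_force: [1.5, -5.5, -1.9]
width: 0.0008
```

Run:
```python
from h import *
readf(2)
save('wrist','w12.png');save('scene','s12.png')
crop('s12.png',365,230,425,300,9,'c16.png')
crop('w12.png',255,0,395,130,5,'c18.png')
```

```text
F [ 1.46 -4.93 -1.76] T [-1.082 -0.303  0.036] tcp [ 0.56591 -0.20935  0.04446] w 0.0004 t 21.7
```

View pics/c16.png

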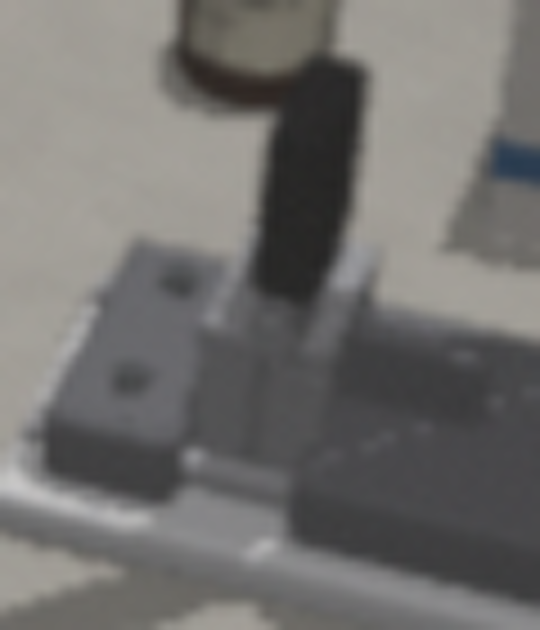

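Request:
send_rows(rows=[-0.06,0.19,0,0,0,0,0,-0.06,0.19,0,0,0,0,0,-0.06,0.19,0,0,0,0,0,0,0,0,0,0,0,0,0,0,0,0,0,0,0,0,0,0,0,0,0,0,0,0,0,0,0,0,0,0,0,0,0,0,0,0])

```text
time: 22.85
tool_pos: [0.5659, -0.2094, 0.0445]
ee_rot: [3.139, -0.001, 0.282]
wrist_force: [2.3, -6.4, -2.6]
width: 0.0007
```

Run:
```python
from h import *
readf(4)
```

```text
F [ 2.18 -6.6  -2.4 ] T [-1.291 -0.425  0.03 ] tcp [ 0.56591 -0.20935  0.04446] w 0.0004 t 23.0
```

Request:
send_rows(rows=[-0.06,0.19,0,0,0,0,0,-0.06,0.19,0,0,0,0,0,-0.06,0.19,0,0,0,0,0,-0.06,0.19,0,0,0,0,0,-0.06,0.19,0,0,0,0,0,-0.06,0.19,0,0,0,0,0,0,0,0,0,0,0,0,0,0,0,0,0,0,0])

```text
time: 24.05
tool_pos: [0.5659, -0.2093, 0.0445]
ee_rot: [3.137, -0.001, 0.282]
wrist_force: [2.5, -8.6, -2.7]
width: 0.0003
```

Run:
```python
from h import *
readf(3)
```

```text
F [ 3.61 -8.5  -3.3 ] T [-1.763 -0.568  0.039] tcp [ 0.56593 -0.20935  0.04453] w 0.0005 t 24.15
```

Request:
send_rows(rows=[-0.06,0.19,0,0,0,0,0,-0.06,0.19,0,0,0,0,0,-0.06,0.19,0,0,0,0,0,-0.06,0.19,0,0,0,0,0,-0.06,0.19,0,0,0,0,0,-0.06,0.19,0,0,0,0,0,-0.06,0.19,0,0,0,0,0,0,0,0,0,0,0,0])

```text
time: 25.2
tool_pos: [0.5659, -0.2094, 0.0445]
ee_rot: [3.134, -0.001, 0.282]
wrist_force: [4.2, -11.1, -5.4]
width: 0.0004
```

Run:
```python
from h import *
readf(3)
s=save('wrist','w13.png')
crop('w13.png',255,0,395,130,5,'c18.png')
```

```text
F [  4.36 -11.32  -4.83] T [-2.234 -0.764 -0.009] tcp [ 0.56592 -0.20935  0.04457] w 0.0004 t 25.3
```

View pics/c18.png

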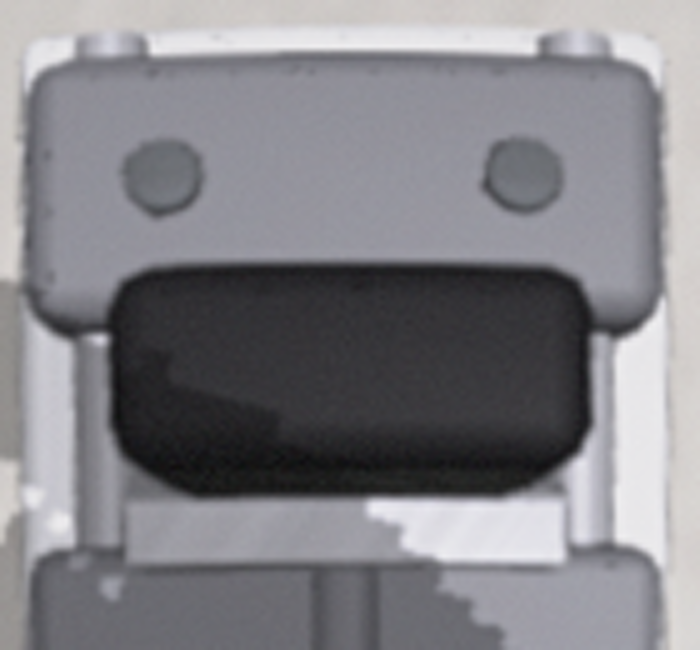

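Request:
send_rows(rows=[0.2,-0.7,0,0,0,0,0,0.2,-0.7,0,0,0,0,0,0.3,-1,0,0,0,0,0,0.3,-1,0,0,0,0,0,0.4,-1.4,0,0,0,0,0,0.6,-2,0,0,0,0,0,0.6,-2,0,0,0,0,0,0.6,-2,0,0,0,0,0])

```text
time: 26.4
tool_pos: [0.5678, -0.2161, 0.0443]
ee_rot: [-3.141, 0.0, 0.283]
wrist_force: [0.1, 0.5, -0.1]
width: 0.0002
```

Run:
```python
from h import *
readf(2)
s=save('wrist','w14.png');save('side','d14.png');save('scene','s14.png')
crop('s14.png',365,220,435,300,8,'c19.png')
crop('d14.png',265,150,365,250,6,'c20.png')
```

```text
F [ 0.16 -0.01 -0.56] T [-0.066  0.016 -0.012] tcp [ 0.56789 -0.21654  0.04431] w 0.0003 t 26.45
```

View pics/w14.png

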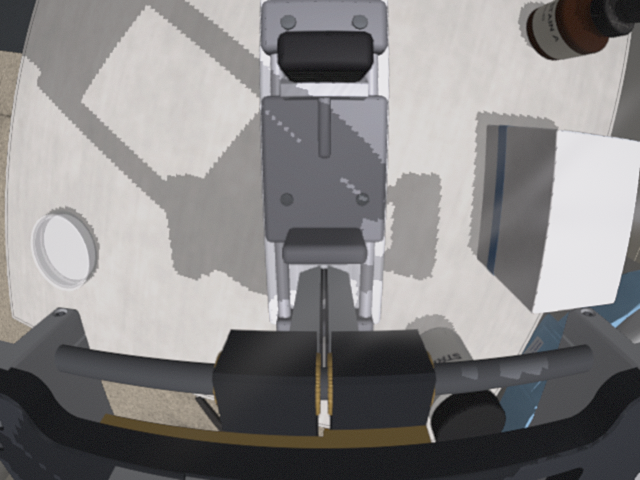

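View pics/c19.png

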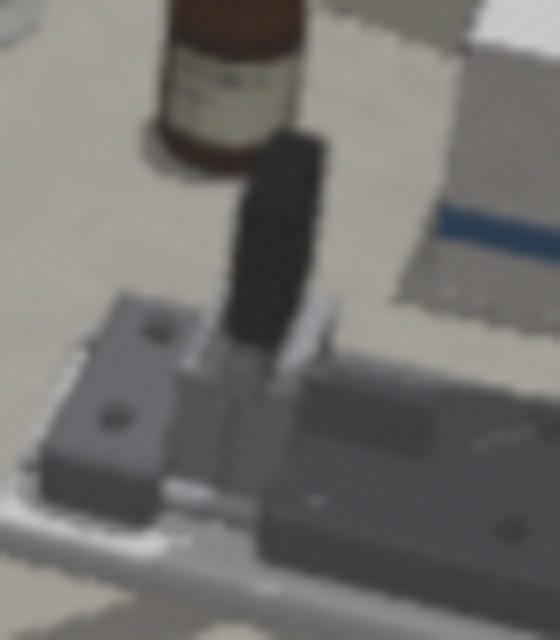

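View pics/c20.png

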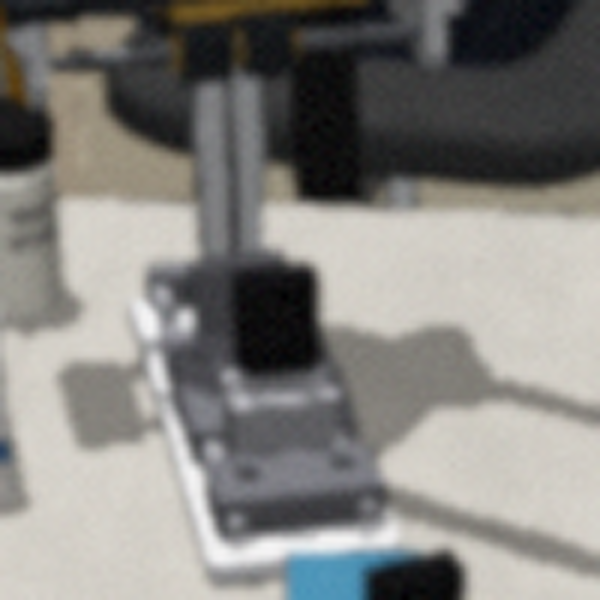

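Request:
send_rows(rows=[0,0,10,0,0,0,0,0,0,22,0,0,0,0,0,0,27,0,0,0,0,-3,10,20,0,0,0,0.6,-8,28,10,0,0,0,0.6,-9,32,3,0,0,0,0.6,-7,24,0,0,0,0,0.6,-2.5,9,0,0,0,0,0.6])

```text
time: 27.65
tool_pos: [0.5379, -0.112, 0.1365]
ee_rot: [3.142, -0.0, 0.284]
wrist_force: [-0.0, 0.3, -0.6]
width: 0.0469
```

Run:
```python
from h import *
for i in range(3): snapshot('wrist')
readf(1)
s=save('wrist','w15.png')
crop('w15.png',220,130,420,290,4,'c21.png')
```

```text
F [ 0.63 -0.67 -0.55] T [-0.05   0.067 -0.01 ] tcp [ 0.53838 -0.11348  0.13625] w 0.0557 t 27.8
```

View pics/c21.png

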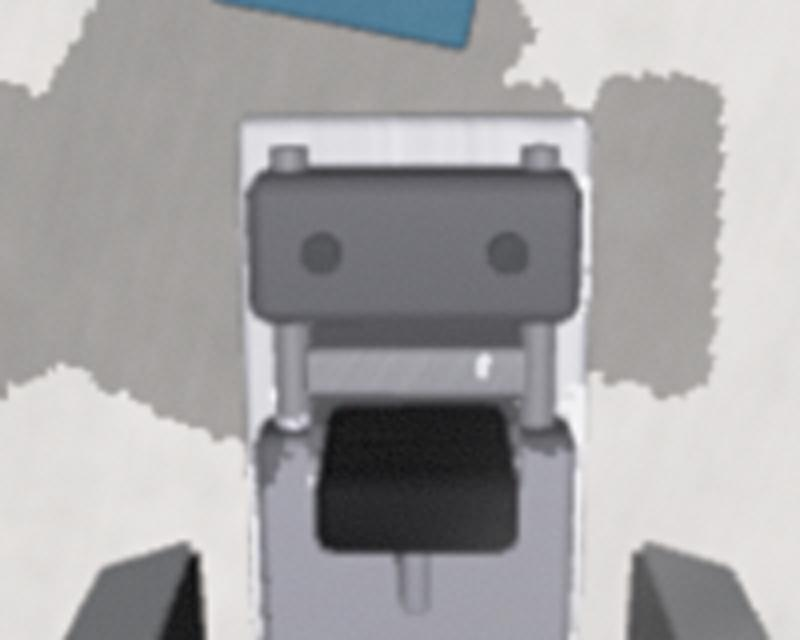

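Request:
send_rows(rows=[0,0,-8,0,0,0,0.6,0,0,-16,0,0,0,0.6,0,0,-18,0,0,0,0.6,0,0,-14,0,0,0,0.6,0,0,-8,0,0,0,0.6,0,0,-4,0,0,0,0.6,0,0,-1,0,0,0,0.6,0,0,0,0,0,0,0.6])

```text
time: 28.9
tool_pos: [0.5388, -0.1136, 0.068]
ee_rot: [3.141, -0.001, 0.283]
wrist_force: [0.1, 0.5, 0.8]
width: 0.0565
```

Run:
```python
from h import *
readf(2)
s=save('wrist','w16.png')
crop('w16.png',220,170,420,330,4,'c21.png')
```

```text
F [0.28 0.63 0.62] T [-0.055  0.032  0.002] tcp [ 0.53885 -0.11364  0.06805] w 0.0571 t 28.95
```

View pics/c21.png

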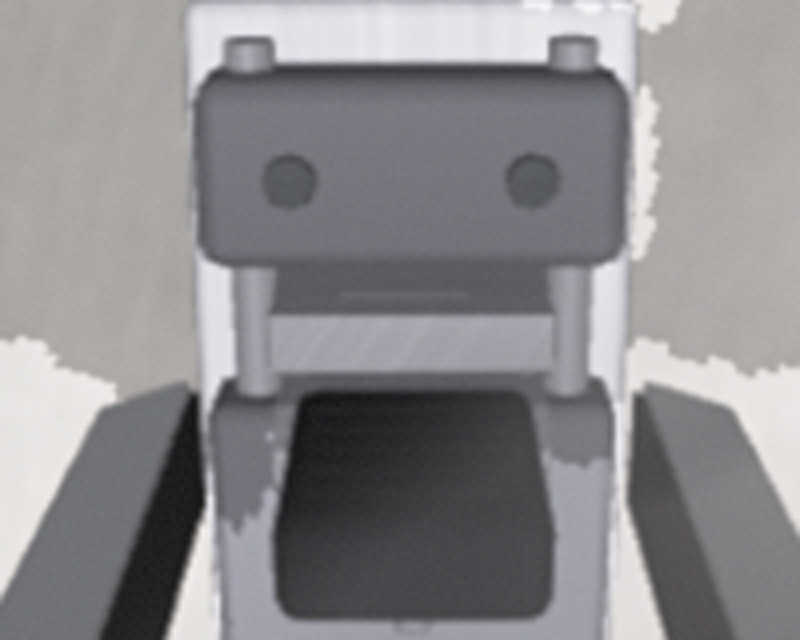

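Request:
send_rows(rows=[0,0,0,0,0,0,0.4,0,0,0,0,0,0,0.35,0,0,0,0,0,0,0,0,0,0,0,0,0,0,0,0,0,0,0,0,0,0,0,0,0,0,0,0,0,0,0,0,0,0,0,0,0,0,0,0,0,0])

```text
time: 30.05
tool_pos: [0.5385, -0.1135, 0.0674]
ee_rot: [3.142, -0.0, 0.283]
wrist_force: [0.6, 0.3, 0.5]
width: 0.0321
```

Run:
```python
from h import *
readf(4)
```

```text
F [0.11 0.18 0.43] T [-0.066  0.011  0.019] tcp [ 0.53848 -0.1135   0.06744] w 0.0318 t 30.2
```

Request:
send_rows(rows=[0,0,0.5,0,0,0,0,0,0,1,0,0,0,0,0,0,1.5,0,0,0,0,0,0,1.5,0,0,0,0,0,0,1.5,0,0,0,0,0,0,1.5,0,0,0,0,0,0,1.5,0,0,0,0,0,0,1.5,0,0,0,0])

```text
time: 31.25
tool_pos: [0.5385, -0.1135, 0.0782]
ee_rot: [3.142, -0.0, 0.283]
wrist_force: [0.5, 0.4, -2.8]
width: 0.0316
```

Run:
```python
from h import *
readf(3)
```

```text
F [-0.31  0.14 -2.17] T [-0.199  0.029  0.037] tcp [ 0.53859 -0.11344  0.07836] w 0.0319 t 31.35
```

Request:
send_rows(rows=[0,0,1.5,0,0,0,0,0,0,1.5,0,0,0,0,0,0,2,0,0,0,0,0,0,2,0,0,0,0,0,0,2,0,0,0,0,0,0,2,0,0,0,0,0,0,2,0,0,0,0,0,0,2,0,0,0,0])

```text
time: 32.4
tool_pos: [0.5385, -0.1135, 0.0932]
ee_rot: [-3.142, -0.0, 0.283]
wrist_force: [-0.0, 0.8, -1.2]
width: 0.0316
```

Run:
```python
from h import *
readf(2)
```

```text
F [-0.61  0.16 -0.54] T [-0.14   0.104 -0.008] tcp [ 0.53858 -0.11345  0.09346] w 0.0317 t 32.45
```

Run:
```python
from h import *
f=[]
for i in range(8):
    o=get_obs(); f.append(np.r_[o['wrist_force'],o['wrist_torque']]); snapshot('wrist')
print(np.round(f,2),np.mean(f,0).round(2))
s=save('scene','s17.png'); save('wrist','w17.png')
crop('s17.png',365,200,435,300,7,'c22.png')
```

```text
[[-0.25 -0.53 -0.23 -0.03  0.08  0.03]
 [-1.03  1.15  0.07 -0.07  0.04 -0.02]
 [ 0.04 -0.1  -0.82 -0.02  0.07  0.04]
 [-0.57  0.08 -0.47 -0.05  0.03  0.01]
 [ 0.08 -0.1   0.09 -0.05  0.01  0.04]
 [-0.08 -0.31 -0.02 -0.01  0.02  0.01]
 [-0.17 -0.09 -0.05 -0.05 -0.06 -0.  ]
 [ 0.62 -0.46 -0.08 -0.01 -0.03 -0.02]] [-0.17 -0.04 -0.19 -0.04  0.02  0.01]
```

View pics/c22.png

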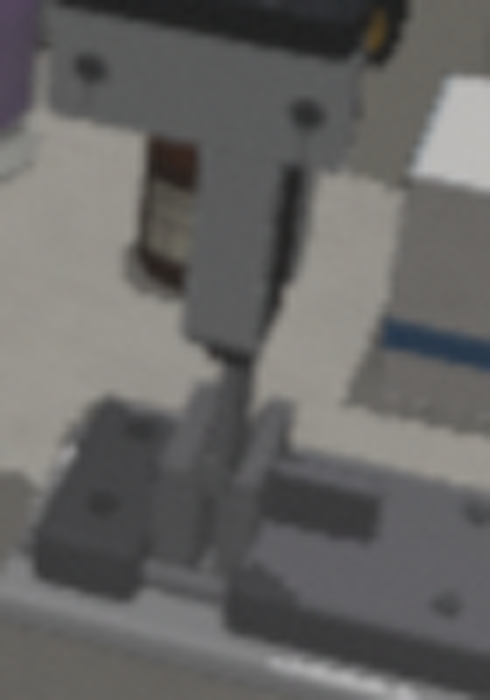

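Request:
send_rows(rows=[0,0,-0.5,0,0,0,0,0,0,-1,0,0,0,0,0,0,-1.5,0,0,0,0,0,0,-1.5,0,0,0,0,0,0,-1.5,0,0,0,0,0,0,-1.5,0,0,0,0,0,0,-1.5,0,0,0,0,0,0,-1.5,0,0,0,0])

```text
time: 34.0
tool_pos: [0.5385, -0.1135, 0.0824]
ee_rot: [3.142, -0.0, 0.283]
wrist_force: [-0.0, 0.0, 0.9]
width: 0.0317
```

Run:
```python
from h import *
readf(1);readf(1);readf(1)
```

```text
F [-0.    0.05  0.88] T [-0.074  0.012  0.013] tcp [ 0.53849 -0.11352  0.08238] w 0.0317 t 34.0
F [-0.25  1.69 -0.08] T [-0.012 -0.071  0.041] tcp [ 0.53843 -0.11348  0.08216] w 0.0322 t 34.05
F [ 0.44 -0.27  0.64] T [-0.079 -0.046  0.038] tcp [ 0.53844 -0.11351  0.08219] w 0.0318 t 34.1
```

Request:
send_rows(rows=[0,0,0.5,0,0,0,0,0,0,1,0,0,0,0,0,0,1,0,0,0,0,0,0,1,0,0,0,0,0,0,1,0,0,0,0,0,0,1,0,0,0,0,0,0,1,0,0,0,0,0,0,1,0,0,0,0])

```text
time: 35.15
tool_pos: [0.5385, -0.1135, 0.0901]
ee_rot: [3.142, -0.0, 0.283]
wrist_force: [1.0, -1.3, -2.0]
width: 0.0317
```

Run:
```python
from h import *
readf(1);readf(1);readf(1)
```

```text
F [ 0.97 -1.27 -2.02] T [-0.161  0.058  0.001] tcp [ 0.53847 -0.11348  0.09006] w 0.0317 t 35.15
F [ 0.7   0.02 -1.06] T [-0.107  0.069 -0.028] tcp [ 0.53851 -0.11347  0.09018] w 0.0319 t 35.2
F [-0.36 -0.61 -0.39] T [-0.114  0.048  0.083] tcp [ 0.53855 -0.11349  0.09023] w 0.0316 t 35.25
```

Request:
send_rows(rows=[0,0,2,0,0,0,0,0,0,3,0,0,0,0,0,0,5,0,0,0,0,0,0,8,0,0,0,0,0,0,12,0,0,0,0,0,0,22,0,0,0,0,0,0,30,0,0,0,0,0,15,25,0,0,0,0])

```text
time: 36.3
tool_pos: [0.5387, -0.0991, 0.1991]
ee_rot: [3.14, -0.002, 0.281]
wrist_force: [0.4, 0.1, -1.4]
width: 0.0319
```

Request:
send_rows(rows=[0,35,5,0,0,8,0,1,50,0,0,0,9,0,1,55,0,0,0,9,0,1,55,0,0,0,9,0,1,50,0,0,0,9,0,0,35,0,0,0,9,0,0,20,0,0,0,8,0,0,9,0,0,0,5,0])

```text
time: 37.3
tool_pos: [0.5423, 0.2121, 0.2028]
ee_rot: [3.141, -0.001, 1.44]
wrist_force: [0.2, -0.4, 0.6]
width: 0.032
```

Run:
```python
from h import *
for i in range(4): snapshot('wrist')
readf(1); print(get_obs()['ee_rot'])
s=save('wrist','w18.png');save('scene','s18.png');save('side','d18.png')
crop('s18.png',355,235,495,325,5,'c23.png')
```

```text
F [ 0.34 -0.11 -0.78] T [ 0.016 -0.059  0.023] tcp [0.54252 0.21041 0.2025 ] w 0.0319 t 37.5
[ 3.14106609e+00 -8.07493214e-05  1.43306643e+00]
```

View pics/w18.png

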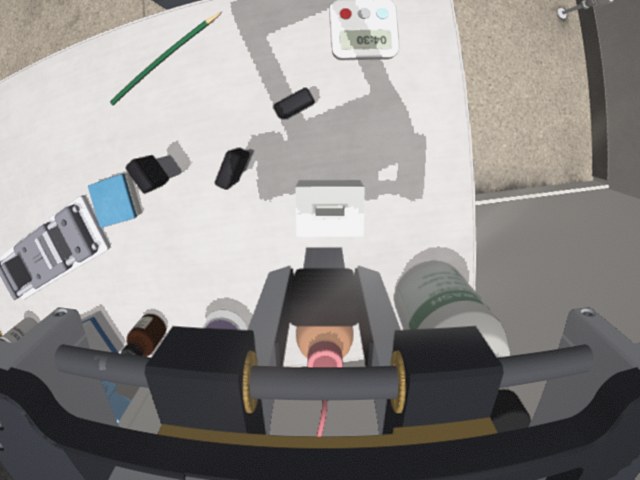

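View pics/s18.png

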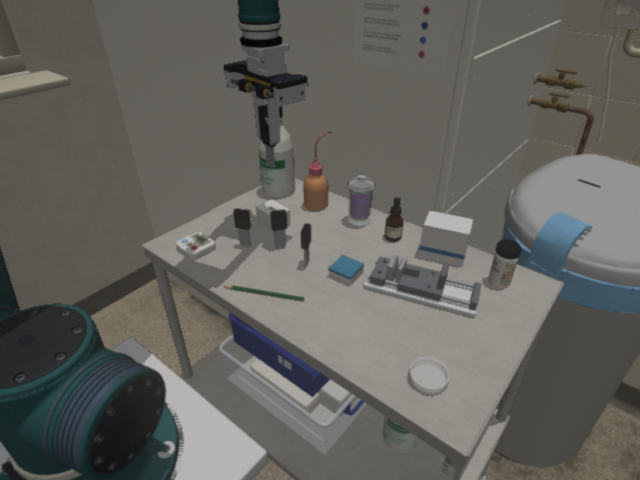

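Run:
```python
from h import *
crop('w18.png',280,160,400,270,6,'c24.png')
s=load('w18');print(s['tp'],s['er'])
```

```text
[0.54252367 0.21015271 0.20238956] [ 3.14106609e+00 -8.07493214e-05  1.43306643e+00]
```

View pics/c24.png

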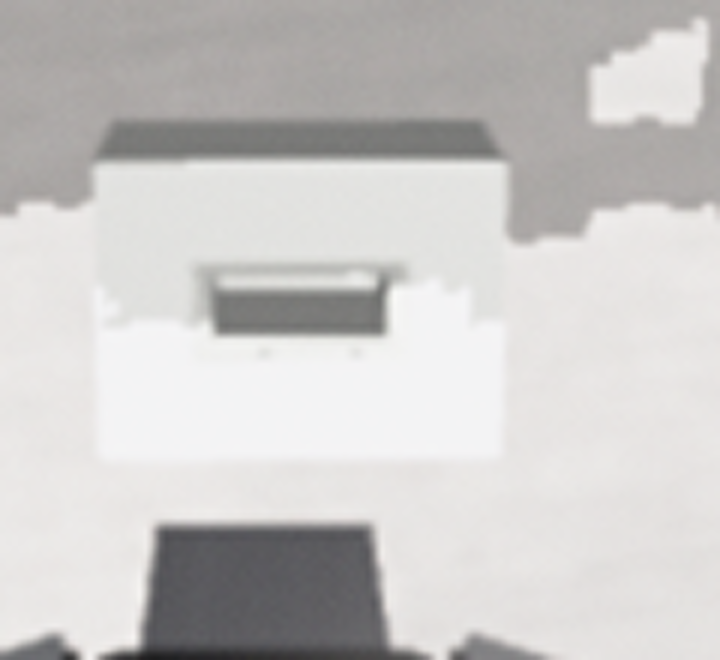

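Request:
send_rows(rows=[0.3,2,-5,0,0,0,0,0.4,2.5,-15,0,0,0,0,0,0,-22,0,0,0,0,0,0,-22,0,0,0,0,0,0,-15,0,0,0,0,0,0,-8,0,0,0,0,0,0,-4,0,0,0,0,0,0,0,0,0,0,0])

```text
time: 38.7
tool_pos: [0.5434, 0.2151, 0.1113]
ee_rot: [3.141, -0.0, 1.435]
wrist_force: [0.0, -0.2, -1.1]
width: 0.0322
```

Request:
send_rows(rows=[0,0,-2,0,0,0,0,0,0,-3,0,0,0,0,0,0,-3,0,0,0,0,0,0,-3,0,0,0,0,0,0,-3,0,0,0,0,0,0,-3,0,0,0,0,0,0,-3,0,0,0,0,0,0,-3,0,0,0,0])

```text
time: 39.7
tool_pos: [0.5431, 0.215, 0.0877]
ee_rot: [3.142, -0.0, 1.435]
wrist_force: [0.2, 0.5, -1.1]
width: 0.0315
```

Run:
```python
from h import *
readf(3)
save('wrist','w19.png');save('side','d19.png');save('scene','s19.png')
crop('d19.png',255,260,345,355,6,'c25.png')
crop('s19.png',225,160,335,270,5,'c26.png')
```

```text
F [ 0.22  0.2  -0.99] T [-0.01   0.023  0.014] tcp [0.54283 0.2149  0.08735] w 0.0323 t 39.8
```

View pics/c25.png

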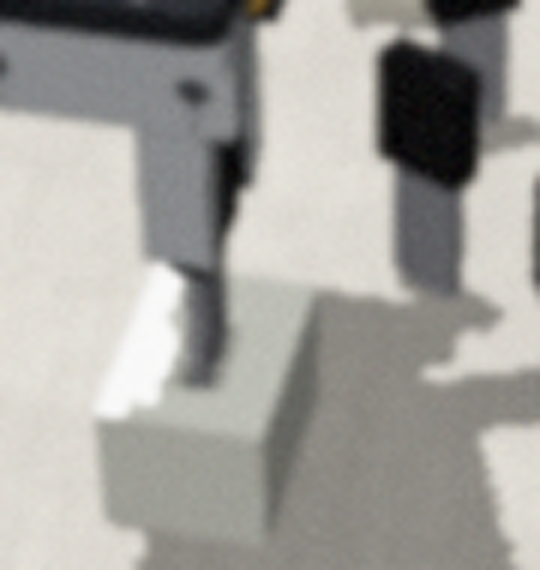

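View pics/w19.png

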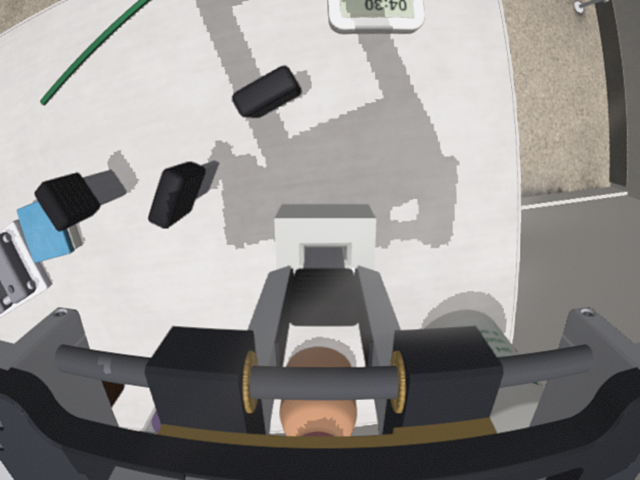

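Request:
send_rows(rows=[0,0,-4,0,0,0,0,0,0,-5,0,0,0,0,0,0,-5,0,0,0,0,0,0,-5,0,0,0,0,0,0,-4,0,0,0,0,0,0,-2.5,0,0,0,0,0,0,-1,0,0,0,0,0,0,0,0,0,0,0])

```text
time: 41.0
tool_pos: [0.5432, 0.215, 0.0614]
ee_rot: [3.141, -0.0, 1.435]
wrist_force: [-0.0, -0.4, -1.1]
width: 0.0321
```

Run:
```python
from h import *
readf(3)
```

```text
F [ 0.02 -0.21 -0.82] T [ 0.022  0.01  -0.033] tcp [0.54327 0.21505 0.06163] w 0.0315 t 41.1
```

Lower the last ~2 mm until the foot touches, then release.

Request:
send_rows(rows=[0,0,-0.4,0,0,0,0,0,0,-0.4,0,0,0,0,0,0,-0.4,0,0,0,0,0,0,-0.4,0,0,0,0,0,0,-0.3,0,0,0,0,0,0,0,0,0,0,0,0,0,0,0,0,0,0,0,0,0,0,0,0,0])

```text
time: 42.15
tool_pos: [0.5431, 0.215, 0.0595]
ee_rot: [-3.142, -0.0, 1.435]
wrist_force: [0.2, -0.1, -0.8]
width: 0.0318
```

Run:
```python
from h import *
readf(3)
```

```text
F [-0.13 -0.4  -0.85] T [ 0.002  0.    -0.004] tcp [0.54311 0.215   0.05951] w 0.0316 t 42.25
```

Request:
send_rows(rows=[0,0,-0.2,0,0,0,0,0,0,-0.2,0,0,0,0,0,0,-0.2,0,0,0,0,0,0,-0.2,0,0,0,0,0,0,0,0,0,0,0.35,0,0,0,0,0,0,0.45,0,0,0,0,0,0,0.6,0,0,0,0,0,0,0.6])

```text
time: 43.3
tool_pos: [0.5431, 0.2149, 0.0585]
ee_rot: [-3.141, 0.0, 1.434]
wrist_force: [0.2, 0.2, 0.2]
width: 0.0555
```

Run:
```python
from h import *
readf(1)
save('wrist','w20.png')
```

```text
F [0.24 0.18 0.2 ] T [-0.003 -0.037  0.021] tcp [0.54307 0.21494 0.05848] w 0.0555 t 43.3
```

View pics/w20.png

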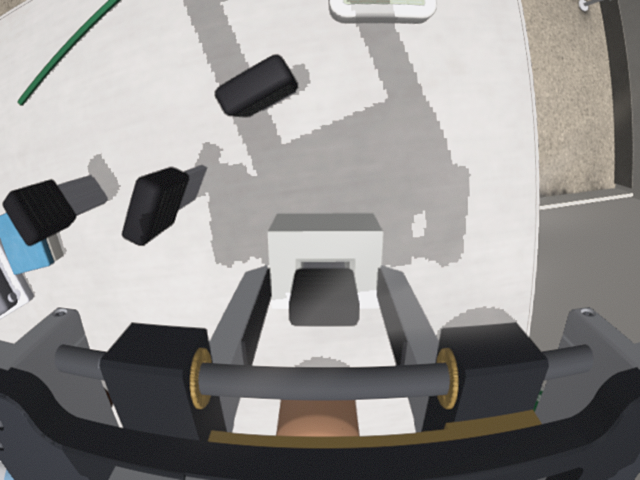

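Blade stands in the slot (grip at pixel 325,297, clear of both fingers), same view as before the first grasp. Lift straight up.

Request:
send_rows(rows=[0,0,3,0,0,0,0.6,0,0,8,0,0,0,0.6,0,0,14,0,0,0,0.6,0,0,22,0,0,0,0.6,0,0,28,0,0,0,0.6,0,0,28,0,0,0,0.6,0,0,20,0,0,0,0.6,0,0,10,0,0,0,0.6])

```text
time: 44.4
tool_pos: [0.5439, 0.2152, 0.1945]
ee_rot: [3.138, -0.002, 1.435]
wrist_force: [-0.6, 0.2, 0.1]
width: 0.0563
```

Run:
```python
from h import *
for i in range(3): snapshot('wrist')
readf(2)
save('wrist','w21.png');save('scene','s21.png');save('side','d21.png')
crop('w21.png',270,150,400,260,6,'c27.png')
crop('s21.png',225,160,335,270,5,'c28.png')
crop('d21.png',255,260,345,355,6,'c29.png')
```

```text
F [ 0.01  0.54 -0.11] T [-0.008 -0.002 -0.007] tcp [0.54287 0.21492 0.19125] w 0.0562 t 44.6
```

View pics/c27.png

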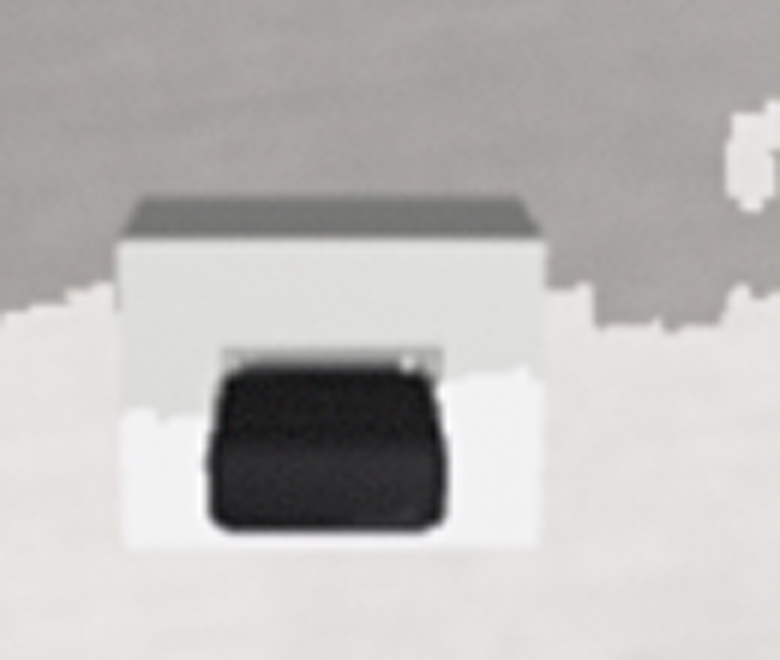

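View pics/s21.png

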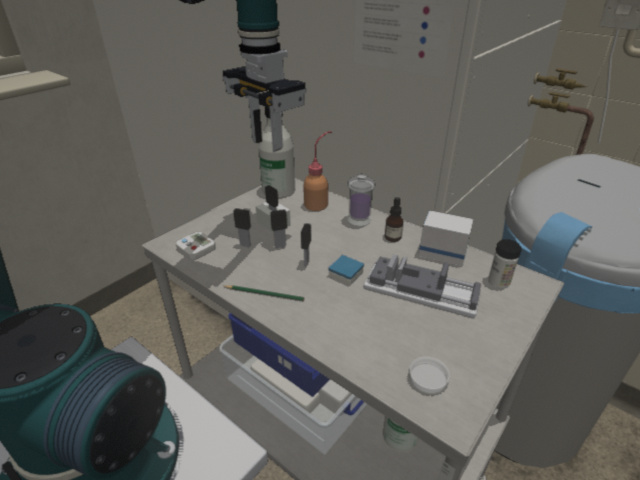

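View pics/c29.png

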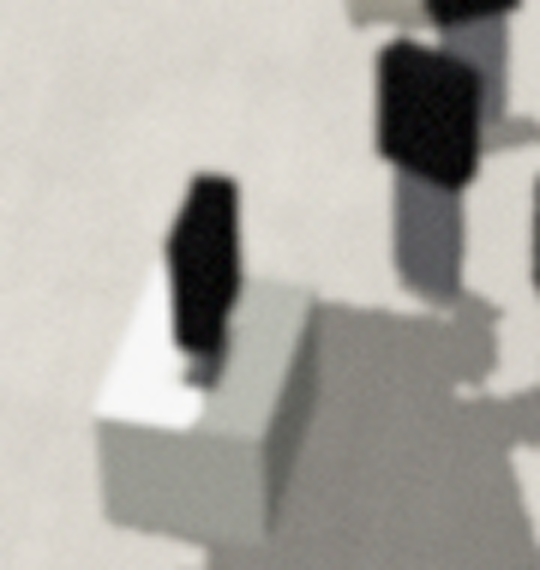

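Run:
```python
from h import *
a=cv2.imread('pics/scene0.png');b=cv2.imread('pics/s21.png')
d=cv2.absdiff(a,b).max(2); d[:, :][:0]=0
ys,xs=np.where(d[180:420,140:560]>60); print(len(ys), (xs.min()+140,xs.max()+140,ys.min()+180,ys.max()+180) if len(ys) else '')
readf(1); print(get_obs()['qvel'].round(3)); print(close_job())
```

```text
1093 (np.int64(140), np.int64(454), np.int64(206), np.int64(400))
F [-0.37  0.3  -0.06] T [ 0.026 -0.015  0.   ] tcp [0.54261 0.21486 0.19048] w 0.0566 t 44.8
[-0.001 -0.001 -0.006  0.002  0.001 -0.   ]
the job is handed in; nothing more can be done
None
```

I finished the whole sequence and handed the job in at about 44.8 s of the 69 s allowed. The simulator gave no verdict.

- **Blade choice:** of the four blade-like pieces I took the one in the holder, which is the farthest from the base.
- **Placing:** I lowered the blade to the clamp floor, touched it lightly against the backing plate (about 2 N), backed off slightly and let go.
- **Setting the jaw:** I pushed the tab slowly and built the force up to about 12 N, then withdrew. The blade stood upright between jaw and plate in the scene, side and wrist views.
- **Drawing out:** with the blade gripped again, the wrist force was about −2.8 N on the first draw, against roughly −0.6 N when just carrying it.
- **Drag reading that disagreed:** a bit higher up, the reading fell to about −1.2 N and faded when the arm stood still. I moved the blade about 10 mm down and then up again and felt +0.9 N and −2.0 N, so it was still dragging, lightly.
- **Return:** I lowered the blade into the holder without any side force and released it. Final views show it upright and centred, as deep as at the start, with the fingers clear.
- **Other items:** by eye, nothing else on the trolley had moved. An automatic before/after picture comparison did flag changed pixels. They may come from the arm, its shadow and the jaw's new position, but I didn't trace them one by one.

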